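# Clamp a brayer roller in its V-block jig and line up the castle nut

## Robot

A 7-joint arm with a two-finger parallel gripper is mounted at the origin on the work surface; the furniture and walls round the work are solid. World frame = base frame: x ahead of the robot, y to its left, z up, the work surface at z = 0. Lengths are in m, angles in rad, forces in N, time in s.
With the tool pointing down it reaches from about 0.425 to 1.025 m from the base axis. Payload 9.4 kg.
Tool frame: the origin (TCP) lies midway between the tips of the shut fingers; the grasp point (between the pads) lies 19 mm behind it; z points along the fingers, y is the line along which they close (so a half turn about z gives the same grasp; the last joint's range is limited). The gripper opens to 85 mm and grips with 20 to 120 N. Pads are 22 mm wide; open, the fingers measure 114 mm over their backs; the gripper's body (76 mm by 85 mm) begins 54 mm behind the grasp point. The pads swing forward as they close: fully open they stand 13 mm farther back than shut.
Start: joints at [1.203, 0.599, -0.003, 1.599, 0.002, 0.943, -0.08], TCP at [0.208, -0.695, 0.231] pointing down, gripper open.
Joint ranges: [-2.57, 2.57], [-0.35, 1.97], [-1.29, 1.29], [0.11, 2.56], [-1.05, 4.19], [0.11, 1.86], [-2.63, 2.63]. Speed limits (rad/s): [2.22, 2.22, 3.01, 3.01, 3.14, 3.14, 3.14].

## Interface

Orientations are given as a unit quaternion [x, y, z, w].
In Python, from bench import readout, viewer, workorder gives the robot as it stands.
- The arm moves only by the tool play_rows, never from a script. Its arguments are lists of equal length, an entry for each row: "linear": the shift along the tool's x, y, z as a fraction of full scale, a list of three; "turn": the turn, a rotation vector about the tool's x, y, z as a fraction of full scale, a list of three; "grip": the closure, from -1 (fully open) to 1 (shut), so that 0 is half open. A call has 1 to 5 rows; each row shifts and turns the commanded pose from where the row before left it, along the tool's axes as they then stand; what a row does not reach is not made up. Full scale, the value 1, is 40 mm for a shift and 5 degrees for a turn. A row lasts 1/12 s, in which the tool goes at most 41.7 mm and 7.16 degrees, less where a joint would pass 70% of its speed; a pose out of reach is approached as far as the arm can. A call with a number of a shift or a turn outside -1 to 1 is refused whole. A call with a gripper value outside its range is refused whole. The fingers move at their own pace and stop on an object; "force" is the grip in N (left out, the last holds). Time passes only in rows, so rows that do not move let the fingers close. It gives the time, the measured TCP pose, the force, the opening and the grip force at its end, in the units of the state.
- readout.state(): the state, without advancing time (a new reading comes with each control period).
- viewer.capture(name): name is "side" or "top" or "wrist"; returns the picture (400x640x3 uint8, blue, green, red); there is no depth.
- viewer.get_calibration(name): a dict with "fov_y" (degrees; the focal length in pixels is half the picture's height over the tangent of half this angle, whatever the lens; pixels are square), "cx", "cy" (the principal point, pixels), "R" (3x3) and "t" (3): a world point X has camera coordinates R X + t; the wrist camera has in their place "T_tool_cam" (4x4, takes a point from camera to tool coordinates, whose origin is the TCP and whose axes are the flange's). Camera axes: x right, y down, z forward; pixel columns grow to the right and rows downward; lengths in m; the calibration is good to about 2 mm. A picture is of the moment at which its call begins: read the wrist's pose just before it. get_calibration takes no time and is no camera call.
- workorder.sign_off(): hands the job in; it is judged then, once.
The state is a dict: "time": time; "joints": joint angles; "qvel": joint speeds; "tau": joint torques, N m; "ee_pos": TCP position; "eef_rot": TCP orientation; "ft_force": force on the tool from outside, world axes, zero at the start; "ft_torque": the same for the moment, N m; "opening": finger opening in m; "grip_force": force on a finger pad.
Only numpy, scipy, OpenCV 4.12 (cv2) and the standard library are available. Lean on these libraries where they do the work, as an engineer would, in place of code of your own. Each camera call takes 0.05 s, during which the arm holds its last target. There are 200 camera calls.

## Task

Lay the standing brayer roller on its side on the table and let go of it, take it afresh from above, lower it into the two V-blocks of the clamping jig and slide it under the strap, home against the stop. Then screw the castle nut down until the strap's pad grips the roller firmly, turn it on just to the next slot that lines up with the stud's cross hole, ready for a split pin, and let go. Do not drop the roller, crush it by overtightening, or disturb the tube, cup and jar nearby.

Things in the scene. Friction and masses are not known exactly. Their poses are not given: they have to be found in the camera images.
- roller: spare brayer roller, a plain dark rubber cylinder with steel ends, 44 mm diameter, 140 mm long, about 0.35 kg, loose, at first standing on end on the table; origin at its middle, z along its axis (both ends alike)
- jig: plywood clamping jig fixed to the table, base board 268 x 84 mm, top 15 mm up; origin on the table under the V line, x along the V line toward the clamp stud, z up. A tall end plate at x -140 to -128 mm is 70 mm wide, its top 113 mm up. The strap, a metal bar 32 mm wide, 12 mm thick, its underside 84 mm up at the start, lies over the line from x 33 to 119 mm
- v_gap (a point): point on the V line, 50 mm above the table, at jig x -27 mm: middle of the free 75 mm (jig x -65 to 10) between two dark steel 90-degree V-blocks, each 45 mm long, 60 mm wide, open upward. They sit on shims of unknown thickness: a seated roller's axis is 50.5 to 54 mm up, over the V line. The fingers fit in the gap, down to the board. Axes as the jig's
- stop_face (a point): middle of the face of the metal stop past the second V-block, at jig x 57 mm, 30 mm up (stop 28 mm wide, 45 mm high): the roller is home when its end touches this, its middle then at jig x -13 mm. Because of the strap it must be lowered with its end short of jig x 33 mm (its middle at about -42) and then slid along x under the strap
- nut_grip (a point): on the axis of the steel castle nut, mid height of its hexagon (40 mm across flats, 26 mm high, starting 10 mm above the strap; six lugs 12 mm high on top, 7 mm slots between; 52 mm flange below); about 119 mm up, at jig x 95 mm. x axis through a slot; a slot every 60 degrees, over the middle of each flat. Tightens clockwise from above, sinks 10 mm a turn with the strap, stays where left
- strap: the clamp strap with a rubber pad (14 mm across, springy by 5 mm) under its nose, at jig x 41 mm; its frame is the jig's and sinks with the nut. The pad meets a seated roller after 1.2 to 3.6 rad of nut turn (shims differ). Free, the nut resists with about 0.12 N m; after contact each 60 degrees more adds about 14 N on the roller and some 0.1 N m (more while moving). Firm: over 8 N; over 42 N crushes the roller
- stud: steel stud, 18 mm diameter, fixed upright in the jig through strap and nut, its top 146 mm above the table; origin on its axis at table height; its x axis is the direction of the 4 mm cross hole, shown by a dark groove across the stud's top end. It is turned up to 30 degrees from the jig's x
- paint_tube: white squeezed paint tube lying on the table, 136 x 34 x 28 mm, a bystander; origin under its middle, y along it
- ochre_cup: lidded portion cup of ochre paint, 71 mm diameter, 55 mm high, a bystander; origin under its middle
- paint_jar: white screw-top paint jar, 69 mm diameter, 83 mm high, a bystander; origin under its middle
There are look-alikes about, which are no part of the job. Leave any purple look-alike of the roller alone.

How it is judged:
On the way, in this order (a step that is already met when the one before it is completed fails the run):
1. the roller lies on its side on the table, let go (height (world z) of roller below 0.027 m and angle between roller's own z axis and vertical between 1.45 and 1.69 rad and contact force between the fingers and roller below 0.3 N), for 0.15 s.
2. the roller lies in both V-blocks, home against the stop under the strap, not yet clamped (x of roller in the frame of jig between -0.02 and -0.011 m and y of roller in the frame of jig between -0.0025 and 0.0025 m and z of roller in the frame of jig between 0.047 and 0.057 m and angle between the z axis of roller and the x axis of jig, either way round below 0.04 rad and contact force between strap and roller below 3 N), for 0.2 s.
At the end, for the whole second after the job is handed in: the roller lies at rest in both V-blocks, home against the stop (middle at jig x -20 to -11 mm, y within 2.5 mm, z 47 to 57 mm, axis within 0.04 rad of the jig's); the pad presses it with over 8 N; a nut slot lines up with the stud's cross hole within 0.105 rad (x of roller in the frame of jig between -0.02 and -0.011 m and y of roller in the frame of jig between -0.0025 and 0.0025 m and z of roller in the frame of jig between 0.047 and 0.057 m and angle between the z axis of roller and the x axis of jig, either way round below 0.04 rad and contact force between strap and roller above 8 N and (angle between the x axis of nut_grip and the x axis of stud, either way round below 0.105 rad or angle between the x axis of nut_grip and the x axis of stud, either way round between 0.942 and 1.152 rad) and linear speed of roller below 0.02 m/s); the robot touches nothing.
It fails at once if the pad crushes the roller with more than 42 N (contact force between strap and roller above 42 N).
It fails at once if the roller is dropped or thrown (faster than 0.65 m/s) (linear speed of roller above 0.65 m/s).
It fails at once if the paint tube is moved by more than 20 mm (distance of paint_tube from where it was at the start of the episode above 0.02 m).
It fails at once if the ochre cup is moved by more than 20 mm (distance of ochre_cup from where it was at the start of the episode above 0.02 m).
It fails at once if the paint jar is moved by more than 20 mm (distance of paint_jar from where it was at the start of the episode above 0.02 m).
It also fails if it takes over 72 s, if anything falls off the work surface, if the arm or the gripper's body presses on something with over 40 N, if the wrist force passes 120 N, or if a joint passes its speed limit or range.

## Working session

There is one attempt and no reset: what is moved stays moved. The work goes in short steps, Python scripts to look and compute and a tool call to move; the robot and the scene stay as the last step left them, time stands still between calls to the robot, and variables do not carry over. Pictures are saved under pics/ and viewed, at most 10 in all, crops included, and the job is handed in when it is done.

Besides the shell and the picture viewer there is one more tool, called after "Emit:" as name(argument=value, ...) on one line, values as JSON. play_rows: Moves the arm, as the interface text tells. Its arguments: {"type":"object","properties":{"linear":{"type":"array"},"turn":{"type":"array"},"grip":{"type":"array"},"force":{"type":"number"}},"required":["linear","turn","grip"]}

```bash
mkdir -p pics; ls
python3 - <<'E'
from bench import readout, viewer
import cv2,numpy as np
s=readout.state();print(s)
for n in("side","top","wrist"):
    c=viewer.get_calibration(n);print(n,c)
for n in("side","top"):
    cv2.imwrite(f"pics/{n}0.png",viewer.capture(n))
E
```

```text
pics
{'time': 0.0, 'joints': array([ 1.20328831,  0.60009897, -0.00251476,  1.60016398,  0.00176838,
        0.94290381, -0.07980054]), 'qvel': array([ 3.02091866e-04, -6.40850126e-05,  1.70084396e-03, -1.02453973e-05,
        4.85623604e-05,  6.62240645e-04,  7.98017983e-05]), 'tau': array([-2.02516248e-04, -7.76467109e+01,  1.56518251e+00, -2.58010340e+01,
        1.23151418e-02,  9.02274158e-03,  5.01082003e-07]), 'ee_pos': array([ 0.20770903, -0.69409584,  0.23042408]), 'eef_rot': array([ 9.89445991e-01,  1.44900010e-01, -1.80053107e-04, -7.65059508e-04]), 'ft_force': array([ 0.03970097,  1.26446496, -0.17134   ]), 'ft_torque': array([-0.03296968,  0.01271961, -0.04049777]), 'grip_force': 0.0, 'opening': 0.08554154070743522}
side {'fov_y': 45.897212422816466, 'cx': 319.7264068327704, 'cy': 200.92243322211857, 'R': array([[-0.81596936, -0.57773725, -0.02033891],
       [-0.22240046,  0.34619416, -0.91142067],
       [ 0.53360288, -0.73916796, -0.41097285]]), 't': array([0.26324081, 0.2395991 , 1.06860867])}
top {'fov_y': 51.96262425033672, 'cx': 321.69010667620813, 'cy': 198.9974569607091, 'R': array([[ 0.02174869, -0.99972328,  0.00896461],
       [-0.9930979 , -0.02263652, -0.11508324],
       [ 0.11525432, -0.00639982, -0.9933154 ]]), 't': array([-0.19014041,  0.41988993,  1.04163563])}
wrist {'fov_y': 63.18092300397056, 'cx': 319.03559625634784, 'cy': 197.90065606330847, 'T_tool_cam': array([[ 6.98300802e-04, -9.64120417e-01, -2.65464372e-01,
         6.73628630e-02],
       [ 9.99999741e-01,  7.19921580e-04,  1.58572191e-05,
        -4.73204741e-04],
       [ 1.75825262e-04, -2.65464315e-01,  9.64120670e-01,
        -1.44541244e-01],
       [ 0.00000000e+00,  0.00000000e+00,  0.00000000e+00,
         1.00000000e+00]])}
```

View pics/side0.png

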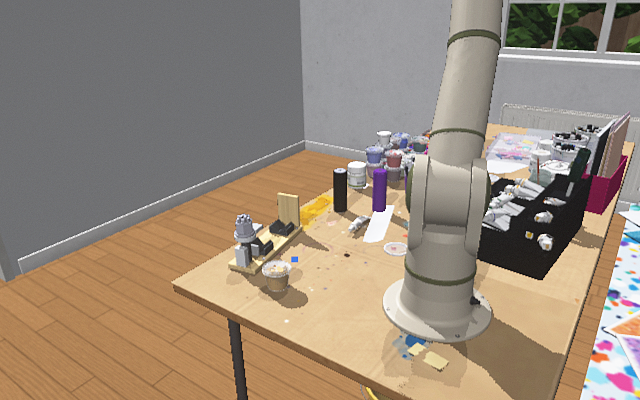

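View pics/top0.png

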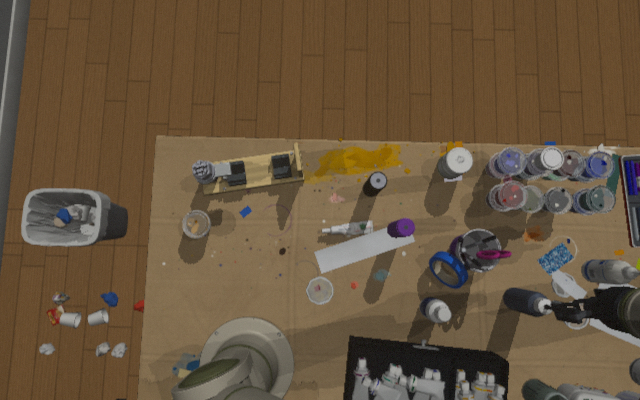

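The side view shows the black roller standing at (340,190), the purple decoy at (379,190), and the jig at about (265,245) with its nut at (244,228). In the top view the roller is at (375,183), the jig spans (200–300, 150–190) with the nut at (203,172), the cup is at (196,224), the tube at (347,229) and the jar at (456,163).

```bash
cat > h.py <<'E'
from bench import readout, viewer
import cv2,numpy as np
from scipy.spatial.transform import Rotation as Ro
def cam(n,s=None):
    c=viewer.get_calibration(n); f=200/np.tan(np.radians(c["fov_y"]/2))
    if n=="wrist":
        s=s or readout.state(); T=np.eye(4);T[:3,:3]=Ro.from_quat(s["eef_rot"]).as_matrix();T[:3,3]=s["ee_pos"]
        W=T@np.array(c["T_tool_cam"]); R=W[:3,:3].T; o=W[:3,3]
    else: R=np.array(c["R"]); o=-R.T@np.array(c["t"])
    return f,c["cx"],c["cy"],R,o
def px2w(C,u,v,z):
    f,cx,cy,R,o=C; d=R.T@np.array([(u-cx)/f,(v-cy)/f,1.]); return o+d*(z-o[2])/d[2]
def w2px(C,X):
    f,cx,cy,R,o=C; p=R@(np.array(X)-o); return np.array([cx+f*p[0]/p[2],cy+f*p[1]/p[2]])
def shot(name,out):
    s=readout.state(); im=viewer.capture(name); cv2.imwrite("pics/"+out,im); return im,cam(name,s),s
E
python3 - <<'E'
from h import *
C=cam("top"); S=cam("side")
print(C[4],S[4])
for n,u,v,z in [("roller top",376,179,.14),("rollerS",340,170,.14),("nut",203,172,.14),("cup",196,224,.055),("tube",347,229,.015),("jar",458,160,.083),("purp",402,227,.14),("plate1",297,145,.113),("plate2",302,183,.113),("vb1",236,173,.05),("vb2",281,166,.05)]:
    print(n,px2w(S if n=="rollerS" else C,u,v,z).round(3))
im=cv2.imread("pics/top0.png")
cv2.imwrite("pics/crop0.png",cv2.resize(im[130:250,170:410],None,fx=3.3,fy=3.3,interpolation=cv2.INTER_CUBIC))
E
```

```text
[ 0.30107411 -0.17391666  1.08469954] [-0.30212928  0.85901751  0.66289876]
roller top [ 0.461 -0.306  0.14 ]
rollerS [ 0.46  -0.309  0.14 ]
nut [0.468 0.098 0.14 ]
cup [0.35  0.132 0.055]
tube [ 0.348 -0.248  0.015]
jar [ 0.523 -0.518  0.083]
purp [ 0.35  -0.366  0.14 ]
plate1 [ 0.544 -0.118  0.113]
plate2 [ 0.451 -0.132  0.113]
vb1 [0.483 0.04  0.05 ]
vb2 [ 0.504 -0.075  0.05 ]
```

View pics/crop0.png

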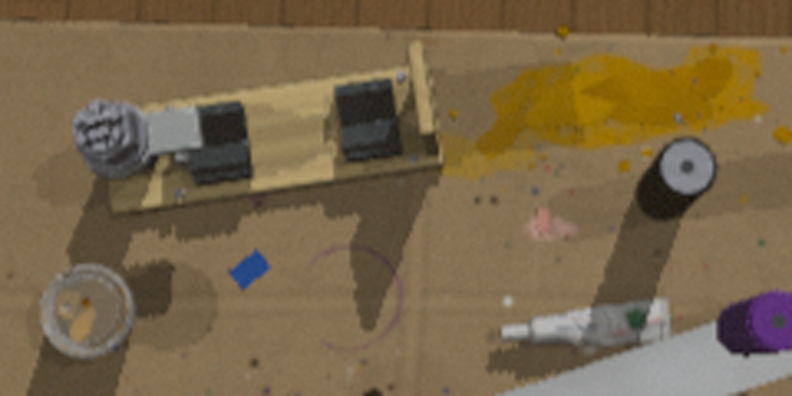

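Emit:
play_rows(linear=[[0,0,-0.5],[0,0,-0.5],[0,0,0],[0,0,0],[0,0,0]], turn=[[0,0,-1],[0,0,-1],[0,0,-1],[0,0,-1],[0,0,-1]], grip=[-1,-1,-1,-1,-1], force=40)

```text
time: 0.52
ee_pos: [0.2078, -0.6945, 0.2714]
eef_rot: [0.934, 0.358, -0.0, -0.0]
ft_force: [-0.3, -1.0, -1.0]
opening: 0.0856
grip_force: 0.0
```

Emit:
play_rows(linear=[[0,0,0],[0,0,0],[0,0,0],[0,0,0],[0,0,0]], turn=[[0,0,-1],[0,0,-1],[0,0,-1],[0,0,-1],[0,0,-1]], grip=[-1,-1,-1,-1,-1])

```text
time: 0.93
ee_pos: [0.2077, -0.6943, 0.2708]
eef_rot: [0.834, 0.551, 0.0, -0.0]
ft_force: [-0.1, -0.6, -0.6]
opening: 0.0854
grip_force: 0.0
```

Emit:
play_rows(linear=[[0,0,0],[0,0,0],[0,0,0],[0,0,0],[0,0,0]], turn=[[0,0,-1],[0,0,-1],[0,0,-1],[0,0,-1],[0,0,-0.66]], grip=[-1,-1,-1,-1,-1])

```text
time: 1.35
ee_pos: [0.2076, -0.6943, 0.2707]
eef_rot: [0.706, 0.709, 0.0, -0.0]
ft_force: [0.9, -0.1, -0.2]
opening: 0.0853
grip_force: 0.0
```

Emit:
play_rows(linear=[[1,0.6,0],[1,0.6,0],[1,0.6,0],[1,0.6,0],[1,0.6,0]], turn=[[0,0,0],[0,0,0],[0,0,0],[0,0,0],[0,0,0]], grip=[-1,-1,-1,-1,-1])

```text
time: 1.77
ee_pos: [0.3156, -0.5141, 0.2709]
eef_rot: [0.707, 0.707, 0.0, -0.0]
ft_force: [1.2, 0.1, 0.3]
opening: 0.0854
grip_force: 0.0
```

Emit:
play_rows(linear=[[0.9,0.4,0],[0.9,0.4,0],[0.9,0.4,0],[0.9,0.4,0],[0.9,0.4,0]], turn=[[0,0,0],[0,0,0],[0,0,0],[0,0,0],[0,0,0]], grip=[-1,-1,-1,-1,-1])

```text
time: 2.18
ee_pos: [0.3955, -0.3342, 0.2712]
eef_rot: [0.707, 0.707, -0.0, -0.0]
ft_force: [0.6, 0.4, -0.2]
opening: 0.0853
grip_force: 0.0
```

Emit:
play_rows(linear=[[0.9,0.4,0],[0.9,0.4,0],[0.9,0.4,0],[0.9,0.4,0],[0,0,0]], turn=[[0,0,0],[0,0,0],[0,0,0],[0,0,0],[0,-1,0]], grip=[-1,-1,-1,-1,-1])

```text
time: 2.6
ee_pos: [0.4621, -0.1877, 0.2713]
eef_rot: [0.706, 0.707, -0.029, 0.031]
ft_force: [0.1, -0.9, 0.1]
opening: 0.0858
grip_force: 0.0
```

Emit:
play_rows(linear=[[0,0,0],[0,0,0],[0,0,0],[0,0,0],[0,0,0]], turn=[[0,-1,0],[0,-1,0],[0,-1,0],[0,-1,0],[0,-1,0]], grip=[-1,-1,-1,-1,-1])

```text
time: 3.02
ee_pos: [0.4598, -0.1919, 0.2719]
eef_rot: [0.683, 0.682, -0.184, 0.185]
ft_force: [0.3, 0.3, -0.5]
opening: 0.0854
grip_force: 0.0
```

Emit:
play_rows(linear=[[0,0,0],[0,0,0],[0,0,0],[0,0,0],[0,0,0]], turn=[[0,-1,0],[0,-1,0],[0,-1,0],[0,0,0],[0,0,0]], grip=[-1,-1,-1,-1,-1])

```text
time: 3.43
ee_pos: [0.4595, -0.191, 0.2703]
eef_rot: [0.653, 0.655, -0.271, 0.269]
ft_force: [0.4, -0.7, -0.5]
opening: 0.0854
grip_force: 0.0
```

Run:
```python
from h import *
im,C,s=shot("wrist","w1.png")
print(s["ee_pos"],s["eef_rot"],s["joints"].round(2))
for z in(0,.07,.14): print(z,w2px(C,[.46,-.31,z]).round())
```

```text
[ 0.45952121 -0.19099046  0.27025989] [ 0.65256543  0.65461156 -0.27053278  0.26917297] [ 0.01  0.39 -0.28  2.23  1.01  1.1  -1.01]
0 [320.  74.]
0.07 [320. 117.]
0.14 [319. 169.]
```

View pics/w1.png

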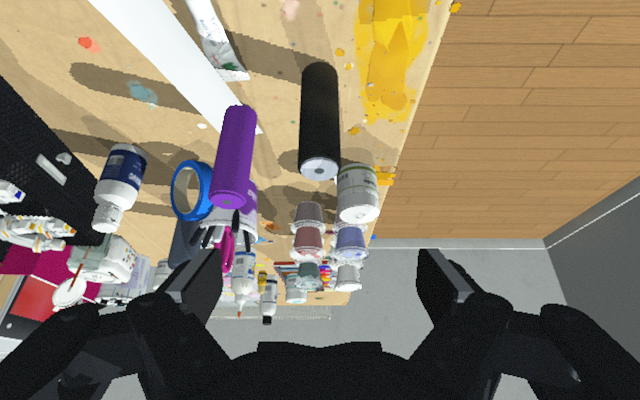

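The roller's top sits at (319,170), as predicted from the top view, with the purple decoy at (235,155) off to the side. I'm going in along the tool axis.

Emit:
play_rows(linear=[[0.7,0,0.5],[0.73,0,0.5],[0,0,1],[0,0,1],[0,0,0.8]], turn=[[0,0,0],[0,0,0],[0,0,0],[0,0,0],[0,0,0]], grip=[-1,-1,-1,-1,-1])

```text
time: 3.9
ee_pos: [0.4586, -0.2615, 0.1222]
eef_rot: [0.655, 0.653, -0.27, 0.269]
ft_force: [0.9, -0.8, 0.7]
opening: 0.0856
grip_force: 0.0
```

Emit:
play_rows(linear=[[0,0,0.6],[0,0,0.6],[0,0,0.5],[0,0,0.5],[0,0,0]], turn=[[0,0,0],[0,0,0],[0,0,0],[0,0,0],[0,0,0]], grip=[-1,-1,-1,-1,-1])

```text
time: 4.32
ee_pos: [0.4573, -0.3255, 0.06]
eef_rot: [0.655, 0.651, -0.272, 0.269]
ft_force: [-0.7, 0.2, -0.0]
opening: 0.0855
grip_force: 0.0
```

Run:
```python
from h import *
im,C,s=shot("wrist","w2.png")
print(s["ee_pos"],s["eef_rot"],s["ft_force"])
for y in(-.332,-.288): print(w2px(C,[.46,y,.14]).round())
print(w2px(C,[.438,-.31,.14]),w2px(C,[.482,-.31,.14]))
```

```text
[ 0.45726622 -0.32546689  0.05995903] [ 0.65548378  0.65104989 -0.27224141  0.26899752] [-0.67908437  0.19180432 -0.01650738]
[325. 458.]
[327. 492.]
[256.88538095 471.59543736] [394.94789479 472.25348748]
```

View pics/w2.png

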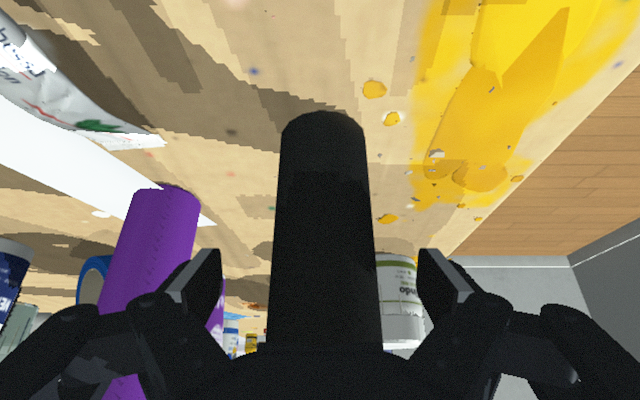

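The roller stands between the open fingers, centred at about column 322, with its near bottom edge at (322,112). Closing.

Emit:
play_rows(linear=[[0,0,0],[0,0,0],[0,0,0],[0,0,0],[0,0,0]], turn=[[0,0,0],[0,0,0],[0,0,0],[0,0,0],[0,0,0]], grip=[0.3,0.3,0.3,0.3,0.3], force=40)

```text
time: 4.78
ee_pos: [0.4597, -0.3209, 0.0621]
eef_rot: [0.653, 0.653, -0.27, 0.271]
ft_force: [-0.6, 2.5, 6.8]
opening: 0.0429
grip_force: 40.8
```

Emit:
play_rows(linear=[[0,0,0],[0,0,0],[0,0,0],[0,0,0],[0,0,0]], turn=[[0,0,0],[0,0,0],[0,0,0],[0,0,0],[0,0,0]], grip=[0.6,0.6,0.6,0.6,0.6])

```text
time: 5.2
ee_pos: [0.4597, -0.3209, 0.0621]
eef_rot: [0.653, 0.653, -0.271, 0.271]
ft_force: [-1.0, 2.0, 7.8]
opening: 0.043
grip_force: 40.8
```

Run:
```python
from h import *
s=readout.state();C=cam("wrist",s)
print(s["ee_pos"],s["opening"],px2w(C,322,112,0),px2w(C,281,135,0),px2w(C,364,135,0))
```

```text
[ 0.4596922  -0.32090951  0.06210352] 0.04295837664692882 [ 0.46144547 -0.29201844  0.        ] [ 0.43924921 -0.30936585  0.        ] [ 0.48450071 -0.30933889  0.        ]
```

Emit:
play_rows(linear=[[-0.2,0,-0.2],[-0.4,0,-0.4],[-0.5,0,-0.5],[-0.5,0,-0.5],[-0.3,0,-0.3]], turn=[[0,0,0],[0,0,0],[0,0,0],[0,0,0],[0,0.3,0]], grip=[0.6,0.6,0.6,0.6,0.6])

```text
time: 5.62
ee_pos: [0.4598, -0.3198, 0.1701]
eef_rot: [0.656, 0.657, -0.261, 0.262]
ft_force: [0.3, 0.6, -3.9]
opening: 0.0431
grip_force: 41.7
```

Emit:
play_rows(linear=[[0,0,0],[0,0,0],[0,0,0],[0,0,0],[0,0,0]], turn=[[0,0.7,0],[0,1,0],[0,1,0],[0,1,0],[0,1,0]], grip=[0.6,0.6,0.6,0.6,0.6])

```text
time: 6.03
ee_pos: [0.46, -0.3202, 0.1695]
eef_rot: [0.696, 0.697, -0.12, 0.122]
ft_force: [-0.5, -0.5, -3.9]
opening: 0.0431
grip_force: 41.5
```

Emit:
play_rows(linear=[[0,0,0],[0,0,0],[0,0,0],[0,0,0],[0,0,0]], turn=[[0,1,0],[0,1,0],[0,1,0],[0,1,0],[0,0,0]], grip=[0.6,0.6,0.6,0.6,0.6])

```text
time: 6.45
ee_pos: [0.4576, -0.3254, 0.1683]
eef_rot: [0.71, 0.704, 0.001, -0.001]
ft_force: [0.1, -1.6, -3.5]
opening: 0.0431
grip_force: 41.7
```

Run:
```python
from h import *
s=readout.state();print(s["ee_pos"],s["eef_rot"],s["joints"].round(2),s["opening"],s["ft_force"])
```

```text
[ 0.45759698 -0.32541643  0.16830608] [ 0.70987628  0.70432378  0.00131291 -0.0013986 ] [ 0.9   0.54 -0.55  2.01  0.42  0.71  0.08] 0.04309711922217032 [ 0.06996689 -1.57533997 -3.50218198]
```

Emit:
play_rows(linear=[[0.4,0.16,0],[0.6,0.24,0],[0.6,0.24,0],[0.4,0.16,0],[0,0,0]], turn=[[0,0,0],[0,0,0],[0,0,0],[0,0,0],[0,1,0]], grip=[0.6,0.6,0.6,0.6,0.6])

```text
time: 6.87
ee_pos: [0.4952, -0.2291, 0.1699]
eef_rot: [0.7, 0.713, 0.031, -0.03]
ft_force: [0.1, 1.1, -2.9]
opening: 0.0431
grip_force: 41.8
```

Emit:
play_rows(linear=[[0,0,0],[0,0,0],[0,0,0],[0,0,0],[0,0,0]], turn=[[0,1,0],[0,1,0],[0,1,0],[0,1,0],[0,0,0]], grip=[0.6,0.6,0.6,0.6,0.6])

```text
time: 7.28
ee_pos: [0.4901, -0.2441, 0.166]
eef_rot: [0.692, 0.688, 0.153, -0.155]
ft_force: [0.1, -1.1, -3.9]
opening: 0.0428
grip_force: 41.9
```

Emit:
play_rows(linear=[[0,0,0],[0,0,0],[0,0,0],[0,0,0],[0,0,0]], turn=[[0,1,0],[0,1,0],[0,1,0],[0,1,0],[0,0,0]], grip=[0.6,0.6,0.6,0.6,0.6])

```text
time: 7.7
ee_pos: [0.4901, -0.2428, 0.1648]
eef_rot: [0.655, 0.651, 0.269, -0.272]
ft_force: [-1.2, -0.7, -4.0]
opening: 0.0425
grip_force: 41.9
```

Run:
```python
from h import *
viewer.capture("side")
s=readout.state();R=Ro.from_quat(s["eef_rot"]).as_matrix();print(s["ee_pos"],s["eef_rot"],s["joints"].round(2),s["opening"],"\n",R.round(3),np.degrees(np.arctan2(R[1,2],-R[2,2])))
print("shift tool", R.T@(np.array([.49,-.242,.0125])-s["ee_pos"])/.04)
```

```text
[ 0.49059098 -0.24158516  0.16604178] [ 0.65459119  0.65262358  0.26865398 -0.27095733] [ 1.21  0.91 -0.9   1.78 -0.04  1.07  0.44] 0.043344916133584835 
 [[ 0.004  1.    -0.002]
 [ 0.709 -0.001  0.705]
 [ 0.705 -0.004 -0.709]] 44.86136320491672
shift tool [-2.71505283e+00  8.72602311e-04  2.71352858e+00]
```

Emit:
play_rows(linear=[[-0.4,0,0.4],[-0.6,0,0.6],[-0.6,0,0.6],[-0.5,0,0.5],[-0.3,0,0.3]], turn=[[0,0,0],[0,0,0],[0,0,0],[0,0,0],[0,0,0]], grip=[0.6,0.6,0.6,0.6,0.6])

```text
time: 8.17
ee_pos: [0.4909, -0.2397, 0.031]
eef_rot: [0.653, 0.655, 0.268, -0.27]
ft_force: [-0.5, -0.5, -3.1]
opening: 0.0429
grip_force: 41.9
```

Emit:
play_rows(linear=[[-0.1,0,0.1],[-0.06,0,0.06],[-0.05,0,0.05],[0,0,0],[0,0,0]], turn=[[0,0,0],[0,0,0],[0,0,0],[0,0,0],[0,0,0]], grip=[0.6,0.6,0.6,0.6,0.6])

```text
time: 8.58
ee_pos: [0.4919, -0.2416, 0.0222]
eef_rot: [0.654, 0.653, 0.271, -0.27]
ft_force: [0.5, -1.2, -3.2]
opening: 0.0431
grip_force: 41.9
```

Run:
```python
from h import *
im,C,s=shot("side","s1.png")
print(s["ee_pos"],s["ft_force"])
p=w2px(C,[.49,-.25,.02]).astype(int);print(p)
cv2.imwrite("pics/s1c.png",cv2.resize(im[p[1]-60:p[1]+50,p[0]-80:p[0]+80],None,fx=4,fy=4,interpolation=cv2.INTER_CUBIC))
```

```text
[ 0.4919109  -0.24162353  0.02217622] [ 0.49588649 -1.22086156 -3.20580023]
[322 209]
```

View pics/s1c.png

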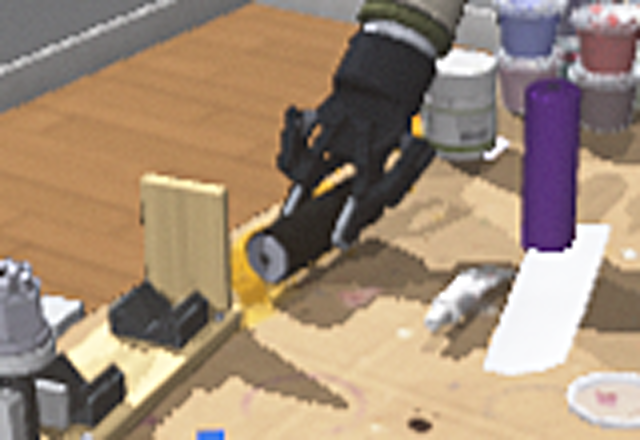

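The roller is held horizontally about a centimetre above the table, clear of the end plate. I'll lower it slowly until it touches.

Emit:
play_rows(linear=[[-0.06,0,0.06],[-0.05,0,0.05],[-0.04,0,0.04],[0,0,0],[0,0,0]], turn=[[0,0,0],[0,0,0],[0,0,0],[0,0,0],[0,0,0]], grip=[0.6,0.6,0.6,0.6,0.6], force=30)

```text
time: 9.05
ee_pos: [0.4912, -0.2413, 0.0122]
eef_rot: [0.654, 0.653, 0.271, -0.271]
ft_force: [-0.3, 0.0, -2.6]
opening: 0.0431
grip_force: 41.9
```

Emit:
play_rows(linear=[[0,0,0],[-0.02,0,0.02],[0,0,0],[0,0,0],[0,0,0]], turn=[[0,0,0],[0,0,0],[0,0,0],[0,0,0],[0,0,0]], grip=[0.6,0.6,0.6,0.6,0.6])

```text
time: 9.47
ee_pos: [0.4914, -0.2413, 0.0117]
eef_rot: [0.653, 0.653, 0.271, -0.271]
ft_force: [-1.3, -1.3, 2.7]
opening: 0.0429
grip_force: 42.3
```

Emit:
play_rows(linear=[[0,0,0],[0,0,0],[0,0,0],[0,0,0],[0,0,0]], turn=[[0,0,0],[0,0,0],[0,0,0],[0,0,0],[0,0,0]], grip=[-0.1,-0.15,-0.2,-0.3,-0.4])

```text
time: 9.88
ee_pos: [0.4913, -0.2413, 0.0113]
eef_rot: [0.653, 0.653, 0.271, -0.271]
ft_force: [0.0, -0.5, 0.6]
opening: 0.0599
grip_force: 0.0
```

Emit:
play_rows(linear=[[0,0,0],[0,0,0],[0,0,0],[0,0,0],[0,0,0]], turn=[[0,0,0],[0,0,0],[0,0,0],[0,0,0],[0,0,0]], grip=[-0.6,-0.8,-1,-1,-1])

```text
time: 10.3
ee_pos: [0.4913, -0.2413, 0.0113]
eef_rot: [0.653, 0.653, 0.271, -0.271]
ft_force: [-0.2, -0.9, 0.5]
opening: 0.0855
grip_force: 0.0
```

Run:
```python
from h import *
im,C,s=shot("wrist","w3.png")
print(s["ee_pos"],s["opening"],s["ft_force"])
```

```text
[ 0.49133059 -0.24134209  0.01132424] 0.08546327933933123 [-0.22472722 -0.89680492  0.53713852]
```

Emit:
play_rows(linear=[[0,0,-0.5],[0,0,-1],[0,0,-1],[0,0,-1],[0,0,-0.5]], turn=[[0,0,0],[0,0,0],[0,0,0],[0,0,0],[0,-1,0]], grip=[-1,-1,-1,-1,-1])

```text
time: 10.77
ee_pos: [0.4904, -0.361, 0.1241]
eef_rot: [0.668, 0.662, 0.242, -0.241]
ft_force: [-0.2, -0.4, -1.0]
opening: 0.0854
grip_force: 0.0
```

Emit:
play_rows(linear=[[0,0,0],[0,0,0],[0,0,0],[0,0,0],[0,0,0]], turn=[[0,-1,0],[0,-1,0],[0,-1,0],[0,-1,0],[0,0,0]], grip=[-1,-1,-1,-1,-1])

```text
time: 11.18
ee_pos: [0.4927, -0.3511, 0.1272]
eef_rot: [0.695, 0.699, 0.122, -0.121]
ft_force: [0.5, 1.6, 0.2]
opening: 0.0857
grip_force: 0.0
```

Emit:
play_rows(linear=[[0,0,0],[0,0,0],[0,0,0],[0,0,0],[0,0,-1]], turn=[[0,-1,0],[0,-1,0],[0,-1,0],[0,-1,0],[0,0,0]], grip=[-1,-1,-1,-1,-1])

```text
time: 11.6
ee_pos: [0.49, -0.3487, 0.1594]
eef_rot: [0.705, 0.709, -0.002, -0.004]
ft_force: [-0.3, 0.7, 0.4]
opening: 0.0855
grip_force: 0.0
```

Emit:
play_rows(linear=[[1,0,0],[1,0,0],[1,0,-0.2],[0,0,-0.5],[0,0,0]], turn=[[0,0,0],[0,0,0],[0,0,0],[0,0,0],[0,0,0]], grip=[-1,-1,-1,-1,-1])

```text
time: 12.02
ee_pos: [0.4929, -0.232, 0.1947]
eef_rot: [0.706, 0.708, 0.001, -0.0]
ft_force: [0.7, -0.7, 1.1]
opening: 0.0853
grip_force: 0.0
```

Run:
```python
from h import *
im,C,s=shot("wrist","w4.png")
print(s["ee_pos"],s["eef_rot"],s["joints"].round(2))
h=cv2.cvtColor(im,cv2.COLOR_BGR2HSV)
for y in(-.32,-.25,-.18): print(w2px(C,[.49,y,.022]).round())
```

```text
[ 0.49289214 -0.23204461  0.19472405] [ 7.05819431e-01  7.08391387e-01  7.56153972e-04 -4.96791685e-05] [ 0.74  0.49 -0.57  2.03  0.38  0.74 -0.06]
[316. 260.]
[316. 197.]
[316. 126.]
```

View pics/w4.png

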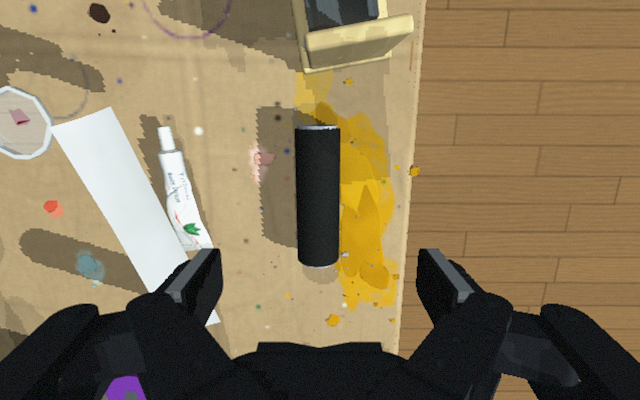

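The roller lies along the table from about (318,126) to (318,267), exactly where predicted, with the end plate at the top of the picture. Before picking it up I'll measure the jig from above.

Emit:
play_rows(linear=[[0.6,0,-0.7],[0.6,0,-0.7],[0.7,0,-0.7],[0.7,0,-0.7],[0.7,0,-0.7]], turn=[[0,0,0],[0,0,0],[0,0,0],[0,0,0],[0,0,0]], grip=[-1,-1,-1,-1,-1])

```text
time: 12.48
ee_pos: [0.491, -0.1024, 0.3329]
eef_rot: [0.708, 0.706, -0.0, -0.002]
ft_force: [1.4, -0.5, -0.4]
opening: 0.0853
grip_force: 0.0
```

Emit:
play_rows(linear=[[0.7,0,0],[0.5,0,0],[0,0,0],[0,0,0],[0,0,0]], turn=[[0,0,0],[0,0,0],[0,0,0],[0,0,0],[0,0,0]], grip=[-1,-1,-1,-1,-1])

```text
time: 12.9
ee_pos: [0.4914, -0.0561, 0.3316]
eef_rot: [0.708, 0.706, -0.001, -0.001]
ft_force: [0.1, -0.7, -0.3]
opening: 0.0852
grip_force: 0.0
```

Run:
```python
from h import *
im,C,s=shot("wrist","w5.png")
print(s["ee_pos"],s["eef_rot"])
np.save("w5.npy",np.r_[s["ee_pos"],s["eef_rot"]])
```

```text
[ 0.49138003 -0.05606225  0.33162456] [ 7.07950779e-01  7.06260899e-01 -5.94530140e-04 -9.39938615e-04]
```

View pics/w5.png

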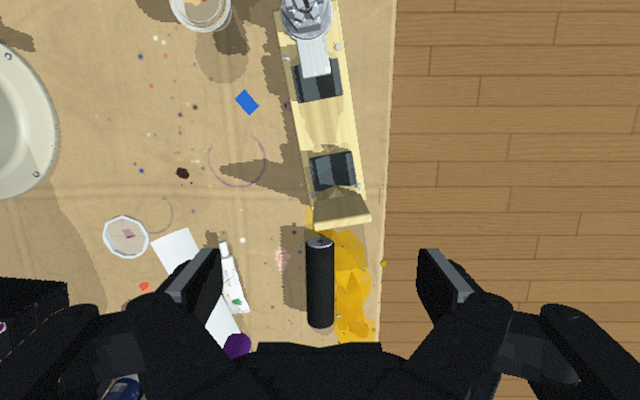

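This picture (w5) shows the board's long edges running from about (278,20) to (313,225) on the left and (340,20) to (370,215) on the right. The V-blocks are at (317,80) and (333,170), the strap at (313,58), the nut at (305,15) and the end plate at (340,212). I'll fit the edge lines.

Run:
```python
from h import *
im=cv2.imread("pics/w5.png");a=np.load("w5.npy");C=cam("wrist",{"ee_pos":a[:3],"eef_rot":a[3:]})
h=cv2.cvtColor(im,cv2.COLOR_BGR2HSV)
L=[];Rr=[]
g=cv2.cvtColor(im,cv2.COLOR_BGR2GRAY).astype(float)
lab=cv2.cvtColor(im,cv2.COLOR_BGR2LAB).astype(float)
print([ (x,im[125,x].tolist()) for x in (280,287,292,296,300,310,345,349,353,356,360,365)])
for v in range(40,195,5):
    row=cv2.GaussianBlur(lab,(3,3),0)[v]; G=np.abs(np.diff(row,axis=0)).sum(1)
    uR=337+(v-20)*.155; uL=279+(v-20)*.165
    for uc,A in((uL,L),(uR,Rr)):
        lo=int(uc-9); i=lo+np.argmax(G[lo:lo+18]); A.append((i+.5,v))
def fit(A):
    P=np.array([px2w(C,u,v,.015)[:2] for u,v in A]); 
    k=np.ones(len(P),bool)
    for _ in range(5):
        c=np.polyfit(P[k,1],P[k,0],1); r=P[:,0]-np.polyval(c,P[:,1]); k=np.abs(r)<max(.0015,1.2*np.median(np.abs(r)))
    return c,k.sum(),np.abs(r[k]).mean()
for A in(L,Rr):print(fit(A))
# dark blocks
m=((g<75)*255).astype(np.uint8);m[:, :285]=0;m[:,365:]=0;m[:40]=0;m[200:]=0
cs,_=cv2.findContours(cv2.morphologyEx(m,cv2.MORPH_OPEN,np.ones((3,3))),cv2.RETR_EXTERNAL,cv2.CHAIN_APPROX_SIMPLE)
for c in cs:
    if cv2.contourArea(c)>200:
        r=cv2.minAreaRect(c);print(r,px2w(C,*r[0],.045).round(4),cv2.boxPoints(r).round().tolist())
```

```text
[(280, [132, 175, 196]), (287, [87, 116, 128]), (292, [93, 121, 135]), (296, [169, 230, 243]), (300, [172, 229, 241]), (310, [137, 190, 205]), (345, [173, 231, 241]), (349, [172, 231, 242]), (353, [177, 234, 244]), (356, [129, 168, 192]), (360, [129, 174, 193]), (365, [133, 174, 197])]
(array([-0.23800128,  0.4578502 ]), np.int64(19), np.float64(0.0027728300800889364))
(array([-0.10069282,  0.53418256]), np.int64(17), np.float64(0.002158239548968217))
((339.2599792480469, 169.3199920654297), (33.799705505371094, 16.263456344604492), 81.8698959350586) [ 0.5179 -0.0671  0.045 ] [[329.0, 154.0], [345.0, 151.0], [350.0, 185.0], [334.0, 187.0]]
((325.5810852050781, 85.98648834228516), (22.193864822387695, 16.604297637939453), 80.53767395019531) [0.4991 0.039  0.045 ] [[316.0, 76.0], [332.0, 74.0], [336.0, 96.0], [319.0, 98.0]]
```

Run:
```python
from h import *
im=cv2.imread("pics/w5.png");a=np.load("w5.npy");C=cam("wrist",{"ee_pos":a[:3],"eef_rot":a[3:]})
m=(im[:,:,1]>207)&(im[:,:,0].astype(int)<im[:,:,2]-45)
L=[];R=[]
for v in range(40,198,3):
    c=np.where(m[v,265:385])[0]+265
    if len(c)>3: L.append((c[0]-.0,v)); R.append((c[-1]+1.,v))
def fit(A):
    P=np.array([px2w(C,u-.5,v,.015)[:2] for u,v in A]);k=np.ones(len(P),bool)
    for _ in range(8):
        c=np.polyfit(P[k,1],P[k,0],1); r=P[:,0]-np.polyval(c,P[:,1]); k=np.abs(r)<=max(.001,1.5*np.median(np.abs(r)))
    return c,k.sum(),np.abs(r[k]).mean()
print(L[::6],R[::6]);f=[fit(L),fit(R)];print(f)
for (c,_,_) in f: print(np.degrees(np.arctan(c[0])), np.polyval(c,[-.05,0,.05]))
# plate top far edge ends by eye, nut circle by Hough, strap
g=cv2.medianBlur(im[:,:,1],3)[0:60,270:345]
cs=cv2.HoughCircles(g,cv2.HOUGH_GRADIENT,1,30,param1=80,param2=12,minRadius=14,maxRadius=32);print(cs)
```

```text
[(np.float64(279.0), 40), (np.float64(338.0), 58), (np.float64(341.0), 76), (np.float64(344.0), 94), (np.float64(293.0), 112), (np.float64(297.0), 130), (np.float64(300.0), 148), (np.float64(355.0), 166), (np.float64(356.0), 190)] [(np.float64(343.0), 40), (np.float64(346.0), 58), (np.float64(349.0), 76), (np.float64(351.0), 94), (np.float64(354.0), 112), (np.float64(357.0), 130), (np.float64(359.0), 148), (np.float64(362.0), 166), (np.float64(365.0), 190)]
[(array([-0.18557814,  0.52936473]), np.int64(26), np.float64(0.000726636891757837)), (array([-0.17770075,  0.53909943]), np.int64(51), np.float64(0.00034174068708729227))]
-10.513243704844902 [0.53864364 0.52936473 0.52008583]
-10.076319821782642 [0.54798447 0.53909943 0.53021439]
[[[35.5 13.5 25.7]]]
```

Run:
```python
from h import *
a=np.load("w5.npy");C=cam("wrist",{"ee_pos":a[:3],"eef_rot":a[3:]})
th=np.radians(100.08);d=np.array([np.cos(th),np.sin(th)]);n=np.array([-d[1],d[0]])
p0=np.array([.4964,0])
for nm,u,v,z,jx in[("nut",305.5,13.5,.135,.095),("b1+",337,152.5,.045,-.065),("b1-",342,186,.045,-.110),("b2-",328,97,.045,.010),("plate lo",342,222,.113,-.140)]:
    w=px2w(C,u,v,z)[:2]; print(nm,w.round(4),"along",((w-p0)@d-jx).round(4),"lat",((w-p0)@n).round(4))
# top view nut & plate
T=cam("top")
for nm,u,v,z,jx in[("nutT",201.8,168.8,.138,.095),("plateT",298.8,157.3,.113,-.134)]:
    w=px2w(T,u,v,z)[:2]; print(nm,w.round(4),"along",((w-p0)@d-jx).round(4),"lat",((w-p0)@n).round(4))
```

```text
nut [0.4785 0.0979] along 0.0045 lat 0.0005
b1+ [ 0.5146 -0.0445] along 0.018 lat -0.0101
b1- [ 0.5219 -0.09  ] along 0.0169 lat -0.0094
b2- [0.5022 0.0257] along 0.0143 lat -0.0103
plate lo [ 0.518  -0.1177] along 0.0203 lat -0.0006
nutT [0.4755 0.1015] along 0.0086 lat 0.0028
plateT [ 0.5137 -0.1228] along 0.0101 lat 0.0044
```

Run:
```python
from h import *
a=np.load("w5.npy");C=cam("wrist",{"ee_pos":a[:3],"eef_rot":a[3:]});T=cam("top")
print("cam",C[4])
print("roller ends: top edge +y, bottom edge", [w2px(C,[.491,y,z]).round(1) for y,z in((-.181,.022),(-.181,.044),(-.321,.0),(-.321,.022))])
im=cv2.imread("pics/w5.png");g=im[:,:,1]
print([ (v,g[v,315:327].mean().round()) for v in range(228,250,2)]); print([ (v,g[v,315:327].mean().round()) for v in range(318,340,2)])
# blue sticker, cup in both views for scale check
for nm,f,Cc in(("w","w5",C),("t","top0",T)):
    i=cv2.imread(f"pics/{f}.png");h=cv2.cvtColor(i,cv2.COLOR_BGR2HSV)
    m=cv2.inRange(h,(100,150,90),(125,255,255))
    n,_,st,ce=cv2.connectedComponentsWithStats(m)
    for k in range(1,n):
        if st[k,4]>40: print(nm,ce[k].round(1),st[k,4],px2w(Cc,*ce[k],0)[:2].round(4))
```

```text
cam [0.49205715 0.011425   0.47619862]
roller ends: top edge +y, bottom edge [array([319.4, 241.4]), array([319.4, 247.5]), array([319.5, 313.6]), array([319.5, 321.9])]
[(228, np.float64(229.0)), (230, np.float64(165.0)), (232, np.float64(111.0)), (234, np.float64(93.0)), (236, np.float64(83.0)), (238, np.float64(76.0)), (240, np.float64(61.0)), (242, np.float64(69.0)), (244, np.float64(76.0)), (246, np.float64(163.0)), (248, np.float64(63.0))]
[(318, np.float64(36.0)), (320, np.float64(38.0)), (322, np.float64(36.0)), (324, np.float64(36.0)), (326, np.float64(35.0)), (328, np.float64(94.0)), (330, np.float64(156.0)), (332, np.float64(154.0)), (334, np.float64(162.0)), (336, np.float64(176.0)), (338, np.float64(174.0))]
w [246.3 102.1] 274 [0.3885 0.0205]
t [628.8 177. ] 86 [ 0.5056 -1.0073]
t [633.8 177.9] 92 [ 0.5032 -1.0209]
t [245.4 211.3] 57 [0.3895 0.0203]
t [ 63.1 214.3] 91 [0.3708 0.4992]
t [444.9 256.7] 123 [ 0.2819 -0.5075]
t [110.7 298. ] 106 [0.1578 0.357 ]
```

Emit:
play_rows(linear=[[-0.9,0,0.3],[-1,0,0],[-1,0,0],[-1,0,0],[-0.95,0,0.3]], turn=[[0,0,0],[0,0,0],[0,0,0],[0,0,0],[0,0,0]], grip=[-1,-1,-1,-1,-1], force=40)

```text
time: 13.37
ee_pos: [0.4913, -0.2526, 0.3094]
eef_rot: [0.708, 0.706, 0.0, 0.001]
ft_force: [1.4, 0.1, 0.4]
opening: 0.0855
grip_force: 0.0
```

Emit:
play_rows(linear=[[0,0,1],[0,0,1],[0,0,1],[0,0,1],[0,0,0.9]], turn=[[0,0,0],[0,0,0],[0,0,0],[0,0,0],[0,0,0]], grip=[-1,-1,-1,-1,-1])

```text
time: 13.78
ee_pos: [0.4898, -0.2501, 0.1096]
eef_rot: [0.708, 0.706, -0.0, -0.001]
ft_force: [1.2, -1.1, 0.4]
opening: 0.0853
grip_force: 0.0
```

Emit:
play_rows(linear=[[0,0,0],[0,0,0],[0,0,0],[0,0,0],[0,0,0]], turn=[[0,0,0],[0,0,0],[0,0,0],[0,0,0],[0,0,0]], grip=[-1,-1,-1,-1,-1])

```text
time: 14.2
ee_pos: [0.4923, -0.2493, 0.1146]
eef_rot: [0.708, 0.707, 0.0, 0.002]
ft_force: [0.2, 0.0, 0.3]
opening: 0.0856
grip_force: 0.0
```

Run:
```python
from h import *
im,C,s=shot("wrist","w6.png")
R=Ro.from_quat(s["eef_rot"]).as_matrix();print(s["ee_pos"],R.round(4).tolist())
print("shift",R.T@(np.array([.491,-.250,.007])-s["ee_pos"])/.04)
g=im[:,:,1]
for v in (60,100,140,180):
    c=np.where(g[v,200:440]<50)[0]+200; print(v,c.min() if len(c) else 0,c.max() if len(c) else 0, [px2w(C,u,v,.022)[:2].round(4).tolist() for u in (c.min(),c.max())] if len(c) else 0)
```

```text
[ 0.49230362 -0.24929387  0.11461557] [[0.0014, 1.0, 0.003], [1.0, -0.0014, -0.0017], [-0.0017, 0.003, -1.0]]
shift [-0.01303185 -0.04063786  2.69030608]
60 0 0 0
100 0 0 0
140 287 346 [[0.4696, -0.2037], [0.5122, -0.2038]]
180 289 346 [[0.4703, -0.2332], [0.5128, -0.2332]]
```

Emit:
play_rows(linear=[[0,-0.03,0.8],[0,0,0.8],[0,0,0.5],[0,0,0.35],[0,0,0.24]], turn=[[0,0,0],[0,0,0],[0,0,0],[0,0,0],[0,0,0]], grip=[-1,-1,-1,-1,-1])

```text
time: 14.67
ee_pos: [0.4903, -0.2486, 0.0044]
eef_rot: [0.707, 0.707, -0.0, 0.0]
ft_force: [0.9, 0.4, -0.5]
opening: 0.0854
grip_force: 0.0
```

Emit:
play_rows(linear=[[0,0,0],[0,0,0],[0,0,0],[0,0,0],[0,0,0]], turn=[[0,0,0],[0,0,0],[0,0,0],[0,0,0],[0,0,0]], grip=[-0.5,-0.2,0.1,0.4,0.6])

```text
time: 15.08
ee_pos: [0.4909, -0.2489, 0.0063]
eef_rot: [0.707, 0.707, 0.0, 0.001]
ft_force: [0.1, 0.2, 5.1]
opening: 0.0428
grip_force: 40.0
```

Emit:
play_rows(linear=[[0,0,0],[0,0,0],[0,0,-0.2],[0,0,-0.4],[0,0,-0.6]], turn=[[0,0,0],[0,0,0],[0,0,0],[0,0,0],[0,0,0]], grip=[0.6,0.6,0.6,0.6,0.6])

```text
time: 15.5
ee_pos: [0.4891, -0.2481, 0.0528]
eef_rot: [0.707, 0.707, -0.001, -0.001]
ft_force: [0.0, -0.4, -2.9]
opening: 0.0427
grip_force: 41.6
```

Emit:
play_rows(linear=[[0,0,-0.7],[0,0,-0.8],[0,0,-0.8],[0,0,-0.5],[0,0,0]], turn=[[0,0,0],[0,0,0],[0,0,0],[0,0,0],[0,0,0]], grip=[0.6,0.6,0.6,0.6,0.6])

```text
time: 15.92
ee_pos: [0.4916, -0.2493, 0.1697]
eef_rot: [0.708, 0.707, 0.001, 0.003]
ft_force: [0.5, -0.7, -4.3]
opening: 0.0426
grip_force: 41.8
```

Emit:
play_rows(linear=[[0.5,0.05,0],[0.8,0.05,0],[0.9,0.05,0],[0.9,0.05,0],[0.9,0.05,0]], turn=[[0,0,0],[0,0,0],[0,0,0],[0,0,0],[0,0,0]], grip=[0.6,0.6,0.6,0.6,0.6])

```text
time: 16.33
ee_pos: [0.4992, -0.0874, 0.1645]
eef_rot: [0.708, 0.706, -0.0, -0.0]
ft_force: [-0.0, 0.1, -3.5]
opening: 0.0427
grip_force: 41.8
```

Emit:
play_rows(linear=[[0.8,0,0],[0.6,0,0],[0.1,0,0],[0,0,0],[0,0,0]], turn=[[0,0,0],[0,0,0],[0,0,-1],[0,0,-1],[0,0,0]], grip=[0.6,0.6,0.6,0.6,0.6])

```text
time: 16.75
ee_pos: [0.4995, -0.0279, 0.1645]
eef_rot: [0.641, 0.768, -0.0, -0.0]
ft_force: [-0.5, -1.0, -2.8]
opening: 0.0427
grip_force: 41.7
```

Run:
```python
from h import *
im,C,s=shot("wrist","w7.png");t,_,_=shot("top","t7.png")
for i in range(2): viewer.capture("side")
s=readout.state()
R=Ro.from_quat(s["eef_rot"]).as_matrix();print(s["ee_pos"],np.degrees(np.arctan2(R[1,0],R[0,0])),s["opening"],s["joints"].round(2))
print("shift",R.T@(np.array([.5009,-.0251,.036])-s["ee_pos"])/.04)
```

```text
[ 0.49991539 -0.02916227  0.16463954] 99.76382400603151 0.04250780003110786 [ 0.37  0.49 -0.58  2.15  0.45  0.63 -0.36]
shift [0.09612873 0.0437767  3.21595154]
```

View pics/w7.png

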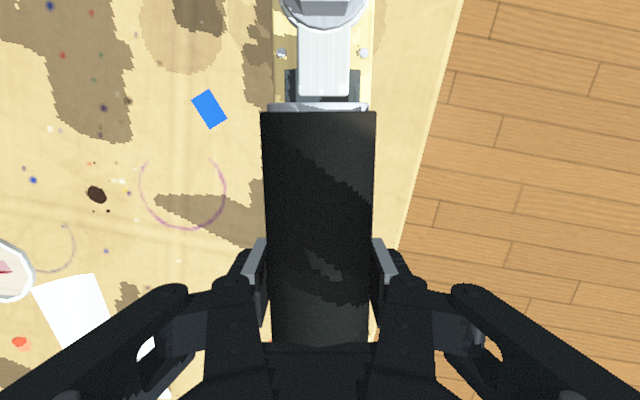

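The picture shows the roller (columns 260–376) lined up with the strap. The strap's edges are at columns 297 and 350, and its nose is at about row 97. I'll get the offset from the strap nose.

Run:
```python
from h import *
s=readout.state();C=cam("wrist",s);im=cv2.imread("pics/w7.png")
R=Ro.from_quat(s["eef_rot"]).as_matrix()
for v in (45,60,80):
    G=np.abs(np.diff(cv2.GaussianBlur(im,(3,3),0)[v].astype(int),axis=0)).sum(1); l=285+G[285:310].argmax()+.5;r=335+G[335:362].argmax()+.5
    P=[px2w(C,u,v,.096) for u in(l,r)];print(v,l,r,P[0][:2].round(4),P[1][:2].round(4),"mid in tool",(R.T@((P[0]+P[1])/2-s["ee_pos"]))[:2].round(4))
print("colmean",[(v,int(im[v,305:345,1].mean())) for v in range(88,112,2)])
for v in(97,):
  w=px2w(C,323.5,v,.096);print(w,(R.T@(w-s["ee_pos"])).round(4))
```

```text
45 298.5 359.5 [0.4701 0.0717] [0.5063 0.0779] mid in tool [0.1044 0.0061]
60 298.5 349.5 [0.4714 0.0634] [0.502  0.0687] mid in tool [0.096  0.0032]
80 298.5 348.5 [0.4732 0.052 ] [0.5036 0.0573] mid in tool [0.0846 0.0029]
colmean [(88, 245), (90, 246), (92, 246), (94, 244), (96, 140), (98, 85), (100, 81), (102, 189), (104, 236), (106, 224), (108, 209), (110, 156)]
[0.49015024 0.04476585 0.096     ] [0.0745 0.003  0.0686]
```

Emit:
play_rows(linear=[[0,0.06,0],[0,0,0.5],[0,0,0.8],[0,0,0.8],[0,0,0.6]], turn=[[0,0,-0.06],[0,0,0],[0,0,0],[0,0,0],[0,0,0]], grip=[0.6,0.6,0.6,0.6,0.6])

```text
time: 17.37
ee_pos: [0.5025, -0.0286, 0.0552]
eef_rot: [0.642, 0.767, -0.0, -0.0]
ft_force: [-0.6, -0.5, -2.4]
opening: 0.0431
grip_force: 41.7
```

Emit:
play_rows(linear=[[0,0,0.2],[0,0,0],[0,0,0],[0,0,0],[0,0,0]], turn=[[0,0,0],[0,0,0],[0,0,0],[0,0,0],[0,0,0]], grip=[0.6,0.6,0.6,0.6,0.6])

```text
time: 17.78
ee_pos: [0.5035, -0.0282, 0.0502]
eef_rot: [0.641, 0.767, 0.001, 0.001]
ft_force: [-0.8, -0.2, -2.3]
opening: 0.0428
grip_force: 41.6
```

Emit:
play_rows(linear=[[0,0,0.05],[0,0,0.05],[0,0,0],[0,0,0],[0,0,0]], turn=[[0,0,0],[0,0,0],[0,0,0],[0,0,0],[0,0,0]], grip=[0.6,0.6,0.6,0.6,0.6])

```text
time: 18.2
ee_pos: [0.5027, -0.0281, 0.0449]
eef_rot: [0.641, 0.768, -0.0, 0.0]
ft_force: [-0.2, 0.0, -3.3]
opening: 0.043
grip_force: 41.7
```

Emit:
play_rows(linear=[[0,0,0.05],[0,0,0.05],[0,0,0],[0,0,0],[0,0,0]], turn=[[0,0,0],[0,0,0],[0,0,0],[0,0,0],[0,0,0]], grip=[0.6,0.6,0.6,0.6,0.6])

```text
time: 18.62
ee_pos: [0.5026, -0.028, 0.0408]
eef_rot: [0.641, 0.768, -0.0, -0.0]
ft_force: [-0.6, -0.2, -2.8]
opening: 0.0429
grip_force: 41.7
```

Emit:
play_rows(linear=[[0,0,0.05],[0,0,0],[0,0,0],[0,0,0],[0,0,0]], turn=[[0,0,0],[0,0,0],[0,0,0],[0,0,0],[0,0,0]], grip=[0.6,0.6,0.6,0.6,0.6])

```text
time: 19.03
ee_pos: [0.5027, -0.0281, 0.0389]
eef_rot: [0.641, 0.768, -0.0, 0.0]
ft_force: [-0.5, -0.4, -2.8]
opening: 0.0429
grip_force: 41.7
```

Emit:
play_rows(linear=[[0,0,0.04],[0,0,0],[0,0,0],[0,0,0],[0,0,0]], turn=[[0,0,0],[0,0,0],[0,0,0],[0,0,0],[0,0,0]], grip=[0.6,0.6,0.6,0.6,0.6])

```text
time: 19.45
ee_pos: [0.5025, -0.0282, 0.0373]
eef_rot: [0.641, 0.767, -0.0, -0.0]
ft_force: [-0.7, 0.3, -2.2]
opening: 0.0424
grip_force: 41.8
```

Emit:
play_rows(linear=[[0,0,0.04],[0,0,0],[0,0,0],[0,0,0],[0,0,0]], turn=[[0,0,0],[0,0,0],[0,0,0],[0,0,0],[0,0,0]], grip=[0.6,0.6,0.6,0.6,0.6])

```text
time: 19.87
ee_pos: [0.5023, -0.0282, 0.0365]
eef_rot: [0.641, 0.767, -0.0, 0.0]
ft_force: [-3.6, -0.5, 13.8]
opening: 0.0426
grip_force: 43.3
```

Emit:
play_rows(linear=[[0,-0.02,-0.008],[0,0,0],[0,0,0],[0,0,0],[0,0,0]], turn=[[0,0,0],[0,0,0],[0,0,0],[0,0,0],[0,0,0]], grip=[0.6,0.6,0.6,0.6,0.6])

```text
time: 20.28
ee_pos: [0.5021, -0.0282, 0.0364]
eef_rot: [0.641, 0.767, 0.0, 0.0]
ft_force: [-2.2, -0.2, 7.9]
opening: 0.0425
grip_force: 42.6
```

Emit:
play_rows(linear=[[0.2,0,0],[0.2,0,0],[0.15,0,0],[0,0,0],[0,0,0]], turn=[[0,0,0],[0,0,0],[0,0,0],[0,0,0],[0,0,0]], grip=[0.6,0.6,0.6,0.6,0.6])

```text
time: 20.7
ee_pos: [0.4981, -0.0064, 0.0362]
eef_rot: [0.641, 0.767, 0.0, 0.0]
ft_force: [-1.2, 0.5, 5.7]
opening: 0.0429
grip_force: 42.4
```

Emit:
play_rows(linear=[[0.08,0,0],[0.03,0,0],[0,0,0],[0,0,0],[0,0,0]], turn=[[0,0,0],[0,0,0],[0,0,0],[0,0,0],[0,0,0]], grip=[0.6,0.6,0.6,0.6,0.6])

```text
time: 21.12
ee_pos: [0.4974, -0.0034, 0.0361]
eef_rot: [0.642, 0.767, -0.0, 0.0]
ft_force: [0.2, -4.1, 5.5]
opening: 0.043
grip_force: 42.4
```

Emit:
play_rows(linear=[[0.04,0,0],[0,0,0],[0,0,0],[0,0,0],[0,0,0]], turn=[[0,0,0],[0,0,0],[0,0,0],[0,0,0],[0,0,0]], grip=[0.6,0.6,0.6,0.6,0.6])

```text
time: 21.53
ee_pos: [0.4972, -0.002, 0.0361]
eef_rot: [0.642, 0.767, -0.0, 0.0]
ft_force: [1.0, -5.8, 5.4]
opening: 0.0429
grip_force: 42.5
```

Emit:
play_rows(linear=[[0.03,0,0],[0,0,0],[0,0,0],[0,0,0],[0,0,0]], turn=[[0,0,0],[0,0,0],[0,0,0],[0,0,0],[0,0,0]], grip=[0.6,0.6,0.6,0.6,0.6])

```text
time: 21.95
ee_pos: [0.497, -0.001, 0.0361]
eef_rot: [0.642, 0.767, -0.0, 0.001]
ft_force: [1.4, -7.0, 4.8]
opening: 0.0431
grip_force: 42.5
```

Emit:
play_rows(linear=[[0.04,0,0],[0,0,0],[0,0,0],[0,0,0],[0,0,0]], turn=[[0,0,0],[0,0,0],[0,0,0],[0,0,0],[0,0,0]], grip=[0.6,0.6,0.6,0.6,0.6])

```text
time: 22.37
ee_pos: [0.4967, 0.0007, 0.0361]
eef_rot: [0.642, 0.767, -0.0, 0.001]
ft_force: [0.7, -5.8, 4.9]
opening: 0.0429
grip_force: 42.5
```

Emit:
play_rows(linear=[[0.04,0,0],[0,0,0],[0,0,0],[0,0,0],[0,0,0]], turn=[[0,0,0],[0,0,0],[0,0,0],[0,0,0],[0,0,0]], grip=[0.6,0.6,0.6,0.6,0.6])

```text
time: 22.78
ee_pos: [0.4965, 0.0018, 0.0361]
eef_rot: [0.642, 0.767, -0.001, 0.001]
ft_force: [1.5, -6.9, 4.4]
opening: 0.0429
grip_force: 42.4
```

Emit:
play_rows(linear=[[0.05,0,0],[0.03,0,0],[0,0,0],[0,0,0],[0,0,0]], turn=[[0,0,0],[0,0,0],[0,0,0],[0,0,0],[0,0,0]], grip=[0.6,0.6,0.6,0.6,0.6])

```text
time: 23.2
ee_pos: [0.4964, 0.0018, 0.036]
eef_rot: [0.643, 0.766, -0.002, 0.002]
ft_force: [5.2, -18.1, 2.7]
opening: 0.0426
grip_force: 42.3
```

Run:
```python
from h import *
s=readout.state();print(s["ee_pos"],s["ft_force"],s["ft_torque"])
im,C,s=shot("wrist","w8.png")
t,T,_=shot("top","t8.png")
print("strap col", [(v,int(im[v,305:345,1].mean())) for v in range(0,150,4)])
x=cv2.resize(im[0:220,180:460],None,fx=2,fy=2);y=cv2.resize(t[140:200,180:310],None,fx=4.3,fy=4.3,interpolation=cv2.INTER_CUBIC)
o=np.zeros((600,800,3),np.uint8);o[:220,:280]=im[0:220,180:460];o[225:225+y.shape[0],:y.shape[1]]=y;cv2.imwrite("pics/m8.png",o)
```

```text
[0.49638099 0.00182855 0.03604305] [  5.17501447 -18.11032068   2.72883193] [-3.63920935 -1.06211711 -0.26857293]
strap col [(0, 132), (4, 135), (8, 209), (12, 209), (16, 209), (20, 210), (24, 210), (28, 210), (32, 211), (36, 200), (40, 149), (44, 206), (48, 252), (52, 232), (56, 233), (60, 233), (64, 234), (68, 233), (72, 233), (76, 234), (80, 234), (84, 234), (88, 233), (92, 234), (96, 234), (100, 234), (104, 234), (108, 234), (112, 234), (116, 234), (120, 234), (124, 234), (128, 234), (132, 234), (136, 234), (140, 234), (144, 234), (148, 234)]
```

The roller has stopped against the stop: the force along it rose to 18 N with no further motion. I'll ease the push, then release.

Emit:
play_rows(linear=[[-0.04,0,0],[0,0,0],[0,0,0],[0,0,0],[0,0,0]], turn=[[0,0,0],[0,0,0],[0,0,0],[0,0,0],[0,0,0]], grip=[0.6,0.6,0.6,0.6,0.6])

```text
time: 23.72
ee_pos: [0.4964, 0.0018, 0.036]
eef_rot: [0.643, 0.766, -0.002, 0.001]
ft_force: [3.0, -12.4, 2.7]
opening: 0.0427
grip_force: 42.3
```

Emit:
play_rows(linear=[[0,0,0],[0,0,0],[0,0,0],[0,0,0],[0,0,0]], turn=[[0,0,0],[0,0,0],[0,0,0],[0,0,0],[0,0,0]], grip=[-0.1,-0.15,-0.2,-0.3,-0.3])

```text
time: 24.13
ee_pos: [0.4957, 0.0057, 0.0359]
eef_rot: [0.641, 0.768, 0.0, -0.0]
ft_force: [-0.1, 1.3, 0.2]
opening: 0.0556
grip_force: 0.0
```

Run:
```python
from h import *
s=readout.state();print(s["ee_pos"],s["ft_force"],s["opening"],s["time"])
```

```text
[0.49570023 0.00572775 0.03590224] [-0.14340109  1.26058901  0.16074499] 0.055596160415634775 24.1333
```

Emit:
play_rows(linear=[[0,0,0],[0,0,0],[0,0,-0.4],[0,0,-0.9],[0,0,-1]], turn=[[0,0,0],[0,0,0],[0,0,0],[0,0,0],[0,0,0]], grip=[-0.6,-1,-1,-1,-1])

```text
time: 24.55
ee_pos: [0.4944, 0.0056, 0.1277]
eef_rot: [0.64, 0.768, -0.001, -0.002]
ft_force: [1.0, 0.5, 0.1]
opening: 0.0853
grip_force: 0.0
```

Emit:
play_rows(linear=[[0,0,-1],[0,0,-1],[0,0,-1],[0.5,0,-0.4],[0.8,0,0]], turn=[[0,0,0],[0,0,0],[0,0,0],[0,0,0],[0,0,0]], grip=[-1,-1,-1,-1,-1])

```text
time: 24.97
ee_pos: [0.4886, 0.0546, 0.2678]
eef_rot: [0.643, 0.766, 0.002, 0.003]
ft_force: [0.9, -0.5, -1.3]
opening: 0.0855
grip_force: 0.0
```

Emit:
play_rows(linear=[[0.8,0,0],[0.47,0,0],[0,0,0],[0,0,0],[0,0,0]], turn=[[0,0,0],[0,0,0],[0,0,0],[0,0,0],[0,0,0]], grip=[-1,-1,-1,-1,-1])

```text
time: 25.38
ee_pos: [0.4774, 0.1057, 0.2638]
eef_rot: [0.641, 0.767, -0.0, 0.0]
ft_force: [0.4, 0.2, -0.0]
opening: 0.0856
grip_force: 0.0
```

Run:
```python
from h import *
im,C,s=shot("wrist","w9.png");print(s["ee_pos"],s["eef_rot"],s["joints"].round(2))
np.save("w9.npy",np.r_[s["ee_pos"],s["eef_rot"]])
p=w2px(C,[.4777,.1072,.135]);print(p)
x,y=p.astype(int);x0,y0=max(0,x-100),max(0,y-75)
print(x0,y0);cv2.imwrite("pics/w9c.png",cv2.resize(im[y0:y0+150,x0:x0+200],None,fx=4,fy=4,interpolation=cv2.INTER_CUBIC))
```

```text
[0.47742276 0.10565287 0.26378283] [ 6.41049967e-01  7.67499033e-01 -4.10291208e-04  7.39074063e-05] [ 0.21  0.35 -0.71  2.06  0.3   0.84 -0.5 ]
[319.53502611 187.74462402]
219 112
```

View pics/w9c.png

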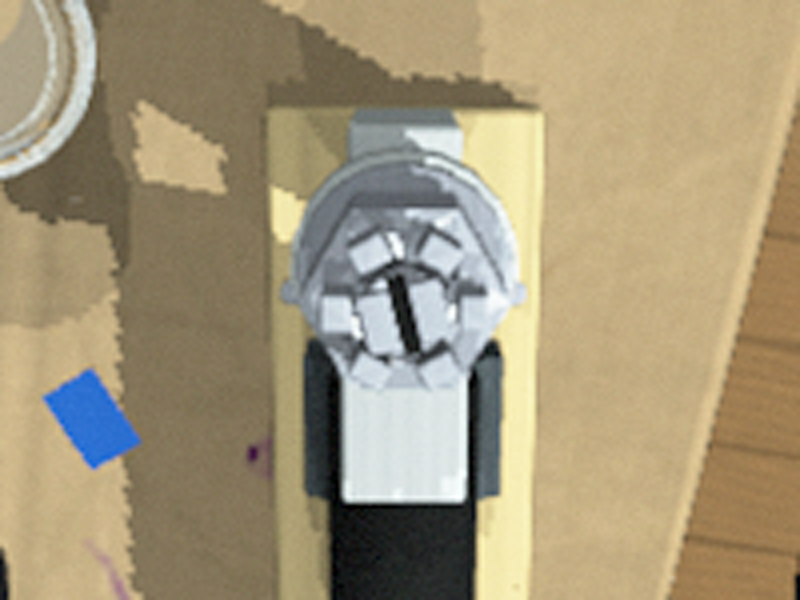

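The close-up shows the stud's groove running from crop (394,275) to (414,350), about 15° anticlockwise of the jig axis. The nut's slots lie along the jig axis, with flats at the top and bottom. The roller's end is under the strap. I'll compute the angles and the centre.

Run:
```python
from h import *
im=cv2.imread("pics/w9.png");a=np.load("w9.npy");s={"ee_pos":a[:3],"eef_rot":a[3:]};C=cam("wrist",s);R=Ro.from_quat(a[3:]).as_matrix()
P=lambda u,v,z:(R.T@(px2w(C,u,v,z)-a[:3]))[:2]
g=im[:,:,1];sub=g[180:201,312:328]
ys,xs=np.where(sub<60);pts=np.array([P(x+312,y+180,.146) for x,y in zip(xs,ys)])
c=pts.mean(0);w,v=np.linalg.eigh(np.cov((pts-c).T));d=v[:,1];d*=np.sign(d[0])
print(len(pts),"groove centre tool",c,"angle(tool z sense)",np.degrees(np.arctan2(d[1],d[0])),"len",np.ptp(pts@d))
cr=lambda x,y:(219+(x+.5)/4-.5,112+(y+.5)/4-.5)
L=[P(*cr(*q),.144) for q in[(372,250),(440,248),(480,312),(435,372),(372,372),(338,315)]]
L=np.array(L);m=L.mean(0);print("lugs mean",m,np.degrees(np.arctan2(*(L-m).T[::-1])))
E=[P(*cr(*q),.132) for q in[(352,205),(462,205)]];print("hex flat dir",E)
print("yaw toolx",np.degrees(np.arctan2(R[1,0],R[0,0])))
# lug mask
m2=(g[165:215,295:345]>190).astype(np.uint8);n,_,st,ce=cv2.connectedComponentsWithStats(m2)
for k in range(1,n):
    if 15<st[k,4]<140:
        q=P(ce[k][0]+295,ce[k][1]+165,.144)-c;print(st[k,4],ce[k].round(1)+[295,165],q.round(4),np.degrees(np.arctan2(q[1],q[0])).round(1))
```

```text
80 groove centre tool [0.00218536 0.0008018 ] angle(tool z sense) -16.053581860917635 len 0.019668916224357513
lugs mean [0.00210295 0.00113268] [ -28.20537017   27.08841962   89.91976069  154.87394396 -151.15120389
  -92.62625437]
hex flat dir [array([ 0.02270764, -0.01045188]), array([0.0227284 , 0.01308141])]
yaw toolx 100.25968638509968
48 [342.  169.8] [0.0168 0.0183] 47.4
69 [312.6 174.6] [ 0.0127 -0.0059] -25.0
121 [327.1 189.9] [-0.0003  0.0062] 93.1
68 [303.7 190.9] [-0.0012 -0.0135] -95.2
98 [313.4 192.7] [-0.0027 -0.0053] -117.2
```

Emit:
play_rows(linear=[[0.055,0.024,0],[0,0,0],[0,0,0],[0,0,0],[0,0,0]], turn=[[0,0,0],[0,0,-1],[0,0,-1],[0,0,-1],[0,0,-1]], grip=[-1,-1,-1,-1,-1])

```text
time: 25.85
ee_pos: [0.4783, 0.1079, 0.2638]
eef_rot: [0.497, 0.868, -0.0, -0.0]
ft_force: [-0.0, -0.9, -0.2]
opening: 0.0856
grip_force: 0.0
```

Emit:
play_rows(linear=[[0,0,0],[0,0,0],[0,0,0],[0,0,0],[0,0,0]], turn=[[0,0,-1],[0,0,-1],[0,0,-1],[0,0,-1],[0,0,-1]], grip=[-1,-1,-1,-1,-1])

```text
time: 26.27
ee_pos: [0.4783, 0.1078, 0.2638]
eef_rot: [0.297, 0.955, -0.0, -0.0]
ft_force: [-0.1, 0.0, 0.5]
opening: 0.0858
grip_force: 0.0
```

Emit:
play_rows(linear=[[0,0,0],[0,0,0],[0,0,0],[0,0,0],[0,0,0]], turn=[[0,0,-1],[0,0,-1],[0,0,-1],[0,0,-1],[0,0,-1]], grip=[-1,-1,-1,-1,-1])

```text
time: 26.68
ee_pos: [0.4783, 0.1078, 0.2638]
eef_rot: [0.084, 0.997, -0.0, -0.0]
ft_force: [0.0, -0.1, 0.3]
opening: 0.0852
grip_force: 0.0
```

Emit:
play_rows(linear=[[0,0,0],[0,0,0],[0,0,0],[0,0,0],[0,0,0]], turn=[[0,0,-1],[0,0,-1],[0,0,-1],[0,0,-1],[0,0,0]], grip=[-1,-1,-1,-1,-1])

```text
time: 27.1
ee_pos: [0.4783, 0.1077, 0.2636]
eef_rot: [-0.09, 0.996, 0.0, -0.0]
ft_force: [0.1, 0.6, 0.3]
opening: 0.0856
grip_force: 0.0
```

```bash
cat >> h.py <<'E'
def rep():
    s=readout.state();R=Ro.from_quat(s["eef_rot"]).as_matrix()
    print(round(s["time"],2),s["ee_pos"].round(4),"yaw",np.degrees(np.arctan2(R[1,0],R[0,0])).round(2)%360,"q",s["joints"].round(2),"F",s["ft_force"].round(1),"T",s["ft_torque"].round(2),"op",round(s["opening"],4),"grip",s["grip_force"])
    return s,R
E
python3 - <<'E'
from h import *
viewer.capture("side");viewer.capture("side")
s,R=rep()
a=np.load("w9.npy");Rw=Ro.from_quat(a[3:]).as_matrix()
t=a[:3]+Rw@np.array([.0022,.0009,0]);t[2]=.110;print("nut",t,"shift",R.T@(t-s["ee_pos"])/.04, R.round(3).tolist())
E
```

```text
27.2 [0.4782 0.1081 0.2637] yaw 190.02 q [ 0.48  0.48 -1.14  2.04  0.54  0.96  0.8 ] F [-0.   0.9  0. ] T [-0.06  0.03 -0.04] op 0.0854 grip 0.0
nut [0.47791653 0.10797799 0.11      ] shift [ 5.59802280e-03 -3.15506185e-03  3.84365167e+00] [[-0.985, -0.174, -0.001], [-0.174, 0.985, 0.0], [0.001, 0.0, -1.0]]
```

Emit:
play_rows(linear=[[0,0,0.6],[0,0,0.9],[0,0,0.9],[0,0,0.7],[0,0,0.4]], turn=[[0,0,-0.05],[0,0,0],[0,0,0],[0,0,0],[0,0,0]], grip=[-1,-1,-1,-1,-1], force=50)

```text
time: 27.62
ee_pos: [0.477, 0.1078, 0.1213]
eef_rot: [-0.09, 0.996, -0.0, -0.002]
ft_force: [-0.4, -0.6, 0.4]
opening: 0.0853
grip_force: 0.0
```

Emit:
play_rows(linear=[[0,0,0.25],[0,0,0.05],[0,0,0],[0,0,0],[0,0,0]], turn=[[0,0,0],[0,0,0],[0,0,0],[0,0,0],[0,0,0]], grip=[-1,-1,-1,-1,-0.7])

```text
time: 28.03
ee_pos: [0.4786, 0.1088, 0.1128]
eef_rot: [-0.091, 0.996, 0.0, 0.001]
ft_force: [-0.8, -0.1, -0.2]
opening: 0.0757
grip_force: 0.0
```

Emit:
play_rows(linear=[[0,0,0],[0,0,0],[0,0,0],[0,0,0],[0,0,0]], turn=[[0,0,0],[0,0,0],[0,0,0],[0,0,0],[0,0,0]], grip=[-0.3,0,0.4,0.6,0.6])

```text
time: 28.45
ee_pos: [0.4785, 0.1077, 0.1128]
eef_rot: [-0.091, 0.996, -0.001, 0.001]
ft_force: [-1.2, -4.7, 12.4]
opening: 0.0392
grip_force: 51.5
```

```bash
python3 -c "
from h import *
rep()"
```

```text
28.45 [0.4785 0.1077 0.1128] yaw 190.44 q [ 0.27  0.66 -0.9   2.2   0.86  0.69  0.51] F [-1.2 -4.7 12.4] T [-0.9   0.26 -0.03] op 0.0392 grip 51.521895001642406
```

Emit:
play_rows(linear=[[0,0,-0.02],[0,0,0.0035],[0,0,0.0035],[0,0,0.0035],[0,0,0.0035]], turn=[[0,0,0],[0,0,1],[0,0,1],[0,0,1],[0,0,1]], grip=[0.6,0.6,0.6,0.6,0.6])

```text
time: 28.87
ee_pos: [0.4785, 0.1073, 0.1124]
eef_rot: [0.085, 0.996, -0.001, 0.0]
ft_force: [1.7, -6.2, 2.3]
opening: 0.039
grip_force: 52.3
```

```bash
python3 -c "
from h import *
rep()"
```

```text
28.87 [0.4785 0.1073 0.1124] yaw 170.2 q [ 0.22  0.63 -0.81  2.2   0.8   0.64  0.22] F [ 1.7 -6.2  2.3] T [-1.   -0.32  0.07] op 0.039 grip 52.31465601827949
```

Emit:
play_rows(linear=[[0,0,0.0035],[0,0,0.0035],[0,0,0.0035],[0,0,0.0035],[0,0,0.0035]], turn=[[0,0,1],[0,0,1],[0,0,1],[0,0,1],[0,0,1]], grip=[0.6,0.6,0.6,0.6,0.6])

```text
time: 29.28
ee_pos: [0.4784, 0.1069, 0.1117]
eef_rot: [0.299, 0.954, -0.001, 0.001]
ft_force: [1.6, -6.8, 2.6]
opening: 0.0389
grip_force: 52.3
```

```bash
python3 -c "
from h import *
rep()"
```

```text
29.28 [0.4784 0.1069 0.1117] yaw 145.19 q [ 0.15  0.6  -0.69  2.21  0.72  0.58 -0.12] F [ 1.6 -6.8  2.6] T [-1.25 -0.45  0.14] op 0.0389 grip 52.318100994452834
```

Emit:
play_rows(linear=[[-0.014,-0.02,0.0035],[0,0,0.0035],[0,0,0.0035],[0,0,0.0035],[0,0,0.0035]], turn=[[0,0,1],[0,0,1],[0,0,1],[0,0,1],[0,0,1]], grip=[0.6,0.6,0.6,0.6,0.6])

```text
time: 29.7
ee_pos: [0.4781, 0.1066, 0.111]
eef_rot: [0.498, 0.867, -0.001, 0.0]
ft_force: [-0.0, -3.9, 1.9]
opening: 0.039
grip_force: 52.2
```

```bash
python3 -c "
from h import *
rep()"
```

```text
29.7 [0.4781 0.1066 0.111 ] yaw 120.22 q [ 0.07  0.57 -0.57  2.21  0.62  0.52 -0.46] F [-0.  -3.9  1.9] T [-0.87 -0.22  0.12] op 0.039 grip 52.22744406899437
```

Emit:
play_rows(linear=[[0,0,0.0035],[0,0,0.0035],[0,0,0.0035],[0,0,0.0035],[0,0,0.0035]], turn=[[0,0,1],[0,0,1],[0,0,1],[0,0,1],[0,0,1]], grip=[0.6,0.6,0.6,0.6,0.6])

```text
time: 30.12
ee_pos: [0.4778, 0.1064, 0.1103]
eef_rot: [0.674, 0.739, -0.001, 0.0]
ft_force: [-0.2, -5.7, 2.4]
opening: 0.0391
grip_force: 52.3
```

```bash
python3 -c "
from h import *
rep()"
```

```text
30.12 [0.4778 0.1064 0.1103] yaw 95.22 q [-0.02  0.55 -0.45  2.22  0.51  0.48 -0.78] F [-0.2 -5.7  2.4] T [-1.02 -0.01  0.14] op 0.0391 grip 52.3347313888371
```

Emit:
play_rows(linear=[[0,0,0.0035],[0,0,0.0035],[0,0,0.0035],[0,0,0],[0,0,0]], turn=[[0,0,1],[0,0,1],[0,0,1],[0,0,0],[0,0,0]], grip=[0.6,0.6,0.6,0.6,0.6])

```text
time: 30.53
ee_pos: [0.4775, 0.1064, 0.1099]
eef_rot: [0.764, 0.646, -0.001, 0.001]
ft_force: [-1.4, -5.8, 3.3]
opening: 0.0389
grip_force: 52.4
```

```bash
python3 -c "
from h import *
rep()"
```

```text
30.53 [0.4775 0.1064 0.1099] yaw 80.42 q [-0.07  0.54 -0.37  2.22  0.44  0.45 -0.96] F [-1.4 -5.8  3.3] T [-1.14  0.07 -0.13] op 0.0389 grip 52.43090244708583
```

Emit:
play_rows(linear=[[0,0,0.0035],[0,0,0.0035],[0,0,0.0035],[0,0,0],[0,0,0]], turn=[[0,0,1],[0,0,1],[0,0,1],[0,0,0],[0,0,0]], grip=[0.6,0.6,0.6,0.6,0.6])

```text
time: 30.95
ee_pos: [0.4773, 0.1064, 0.1094]
eef_rot: [0.841, 0.54, -0.001, 0.001]
ft_force: [-1.1, -4.6, 4.6]
opening: 0.0392
grip_force: 52.5
```

```bash
python3 -c "
from h import *
rep()"
```

```text
30.95 [0.4773 0.1064 0.1094] yaw 65.42 q [-0.12  0.53 -0.3   2.23  0.37  0.43 -1.15] F [-1.1 -4.6  4.6] T [-1.14  0.23 -0.08] op 0.0392 grip 52.531982904765755
```

Emit:
play_rows(linear=[[0,0,0.0035],[0,0,0.0035],[0,0,0.0035],[0,0,0],[0,0,0]], turn=[[0,0,1],[0,0,1],[0,0,1],[0,0,0],[0,0,0]], grip=[0.6,0.6,0.6,0.6,0.6])

```text
time: 31.37
ee_pos: [0.4771, 0.1065, 0.109]
eef_rot: [0.905, 0.426, -0.001, 0.001]
ft_force: [-3.4, -5.3, 5.0]
opening: 0.0388
grip_force: 52.6
```

```bash
python3 -c "
from h import *
rep()"
```

```text
31.37 [0.4771 0.1065 0.109 ] yaw 50.43 q [-0.17  0.52 -0.23  2.23  0.28  0.42 -1.32] F [-3.4 -5.3  5. ] T [-1.13  0.38 -0.13] op 0.0388 grip 52.62396303936839
```

Emit:
play_rows(linear=[[0,0,0.0035],[0,0,0.0035],[0,0,0.0035]], turn=[[0,0,0.8],[0,0,0.8],[0,0,0.8]], grip=[0.6,0.6,0.6])

```text
time: 31.62
ee_pos: [0.477, 0.1066, 0.1087]
eef_rot: [0.945, 0.328, -0.001, 0.0]
ft_force: [-3.8, -4.0, 6.7]
opening: 0.0389
grip_force: 52.8
```

```bash
python3 -c "
from h import *
rep()"
```

```text
31.62 [0.477  0.1066 0.1087] yaw 38.3 q [-0.22  0.52 -0.17  2.23  0.22  0.4  -1.46] F [-3.8 -4.   6.7] T [-0.96  0.64  0.12] op 0.0389 grip 52.83897319575772
```

Emit:
play_rows(linear=[[0,0,0.0035],[0,0,0.0035],[0,0,0.0035]], turn=[[0,0,0.8],[0,0,0.8],[0,0,0.8]], grip=[0.6,0.6,0.6])

```text
time: 31.87
ee_pos: [0.4769, 0.1068, 0.1083]
eef_rot: [0.974, 0.228, -0.001, 0.0]
ft_force: [-3.6, -3.6, 7.7]
opening: 0.0387
grip_force: 53.0
```

```bash
python3 -c "
from h import *
rep()"
```

```text
31.87 [0.4769 0.1068 0.1083] yaw 26.31 q [-0.26  0.52 -0.11  2.23  0.15  0.4  -1.6 ] F [-3.6 -3.6  7.7] T [-0.88  0.78  0.1 ] op 0.0387 grip 53.03521063411608
```

Emit:
play_rows(linear=[[0,0,0.002],[0,0,0.002],[0,0,0.0025]], turn=[[0,0,0.8],[0,0,0.8],[0,0,0.8]], grip=[0.6,0.6,0.6])

```text
time: 32.12
ee_pos: [0.4767, 0.1069, 0.108]
eef_rot: [0.992, 0.125, -0.001, 0.0]
ft_force: [-3.6, -3.4, 6.5]
opening: 0.0391
grip_force: 52.9
```

```bash
python3 -c "
from h import *
rep()"
```

```text
32.12 [0.4767 0.1069 0.108 ] yaw 14.32 q [-0.3   0.52 -0.05  2.24  0.07  0.39 -1.73] F [-3.6 -3.4  6.5] T [-0.89  0.77  0.19] op 0.0391 grip 52.92914960766211
```

Emit:
play_rows(linear=[[0,0,0.0025],[0,0,0.0025],[0,0,0.0025]], turn=[[0,0,0.8],[0,0,0.8],[0,0,0.8]], grip=[0.6,0.6,0.6])

```text
time: 32.37
ee_pos: [0.4767, 0.1071, 0.1077]
eef_rot: [1.0, 0.02, -0.001, 0.0]
ft_force: [-3.3, -1.5, 7.9]
opening: 0.039
grip_force: 52.9
```

```bash
python3 -c "
from h import *
rep()"
```

```text
32.37 [0.4767 0.1071 0.1077] yaw 2.34 q [-0.34  0.52  0.    2.24 -0.    0.38 -1.87] F [-3.3 -1.5  7.9] T [-0.78  0.85  0.18] op 0.039 grip 52.934636974241585
```

Emit:
play_rows(linear=[[0,0,0.0025],[0,0,0.0025],[0,0,0.0025]], turn=[[0,0,0.8],[0,0,0.8],[0,0,0.8]], grip=[0.6,0.6,0.6])

```text
time: 32.62
ee_pos: [0.4767, 0.1073, 0.1074]
eef_rot: [0.996, -0.084, -0.001, 0.0]
ft_force: [-3.9, -2.1, 7.2]
opening: 0.0389
grip_force: 52.9
```

```bash
python3 -c "
from h import *
rep()"
```

```text
32.62 [0.4767 0.1073 0.1074] yaw 350.36 q [-0.38  0.52  0.06  2.24 -0.08  0.38 -2.  ] F [-3.9 -2.1  7.2] T [-0.63  0.86  0.18] op 0.0389 grip 52.93401551200077
```

Emit:
play_rows(linear=[[0,0,0.0025],[0,0,0.0025],[0,0,0.0025]], turn=[[0,0,0.8],[0,0,0.8],[0,0,0.8]], grip=[0.6,0.6,0.6])

```text
time: 32.87
ee_pos: [0.4767, 0.1075, 0.1071]
eef_rot: [0.982, -0.188, -0.001, 0.0]
ft_force: [-4.0, -0.9, 7.4]
opening: 0.0391
grip_force: 52.9
```

```bash
python3 -c "
from h import *
rep()"
```

```text
32.87 [0.4767 0.1075 0.1071] yaw 338.37 q [-0.42  0.52  0.11  2.25 -0.15  0.38 -2.13] F [-4.  -0.9  7.4] T [-0.52  0.94  0.3 ] op 0.0391 grip 52.930363153573126
```

Emit:
play_rows(linear=[[0,0,0.0025],[0,0,0.0025],[0,0,0.0025]], turn=[[0,0,0.8],[0,0,0.8],[0,0,0.8]], grip=[0.6,0.6,0.6])

```text
time: 33.12
ee_pos: [0.4768, 0.1077, 0.1068]
eef_rot: [0.957, -0.289, -0.001, 0.0]
ft_force: [-4.1, -1.4, 7.9]
opening: 0.0389
grip_force: 52.9
```

```bash
python3 -c "
from h import *
rep()
im,C,s=shot('side','s10.png')"
```

```text
33.12 [0.4768 0.1077 0.1068] yaw 326.38 q [-0.45  0.53  0.17  2.25 -0.23  0.38 -2.26] F [-4.1 -1.4  7.9] T [-0.46  0.91  0.23] op 0.0389 grip 52.91794382734224
```

The moving torque rose from about 0.12 to about 0.25 N m, which is early contact. The force there is likely marginal at about 10 N, so I'll go one slot further, which should give roughly 18–30 N. To stay inside the wrist's range I'll regrip one flat back.

Emit:
play_rows(linear=[[0,0,0],[0,0,0],[0,0,0],[0,0,0],[0,0,0]], turn=[[0,0,0],[0,0,0],[0,0,0],[0,0,0],[0,0,0]], grip=[-0.3,-0.8,-1,-1,-1])

```text
time: 33.58
ee_pos: [0.4782, 0.1078, 0.1066]
eef_rot: [0.958, -0.288, 0.0, -0.0]
ft_force: [0.2, 0.0, 0.2]
opening: 0.0856
grip_force: 0.0
```

Emit:
play_rows(linear=[[0,0,-0.1],[0,0,0],[0,0,0],[0,0,0],[0,0,0]], turn=[[0,0,0],[0,0,0],[0,0,-1],[0,0,-1],[0,0,-1]], grip=[-1,-1,-1,-1,-1])

```text
time: 34.0
ee_pos: [0.4781, 0.1078, 0.1107]
eef_rot: [0.987, -0.158, 0.0, -0.0]
ft_force: [0.0, -0.3, 0.5]
opening: 0.0855
grip_force: 0.0
```

```bash
python3 -c "
from h import *
rep()"
```

```text
34.0 [0.4781 0.1078 0.1107] yaw 341.77 q [-0.41  0.52  0.1   2.24 -0.13  0.39 -2.09] F [ 0.  -0.3  0.5] T [-0.01  0.03  0.02] op 0.0855 grip 0.0
```

Emit:
play_rows(linear=[[0,0,0],[0,0,0],[0,0,0],[0,0,0],[0,0,0]], turn=[[0,0,-1],[0,0,-1],[0,0,-1],[0,0,-1],[0,0,-1]], grip=[-1,-1,-1,-1,-1])

```text
time: 34.42
ee_pos: [0.4782, 0.1077, 0.1107]
eef_rot: [0.998, 0.059, 0.0, 0.0]
ft_force: [0.4, 0.3, 0.1]
opening: 0.0853
grip_force: 0.0
```

Emit:
play_rows(linear=[[0,0,0],[0,0,0],[0,0,0],[0,0,0],[0,0,0]], turn=[[0,0,-1],[0,0,-1],[0,0,-1],[0,0,-1],[0,0,0]], grip=[-1,-1,-1,-1,-1])

```text
time: 34.83
ee_pos: [0.4782, 0.1076, 0.1107]
eef_rot: [0.973, 0.231, 0.0, -0.0]
ft_force: [-0.2, -0.3, 0.7]
opening: 0.0855
grip_force: 0.0
```

Run:
```python
from h import *
viewer.capture("side")
s,R=rep();print("shift for nut est",R.T@(np.array([.4768,.1072,s["ee_pos"][2]])-s["ee_pos"])/.04)
```

```text
34.88 [0.4782 0.1076 0.1107] yaw 26.42 q [-0.26  0.52 -0.11  2.23  0.14  0.4  -1.6 ] F [ 0.4 -0.1  0.8] T [-0.05 -0.02  0.  ] op 0.0851 grip 0.0
shift for nut est [-3.45292211e-02 -6.91429593e-03 -6.59192141e-06]
```

Emit:
play_rows(linear=[[-0.03,-0.01,0.1],[0,0,0],[0,0,0],[0,0,0],[0,0,0]], turn=[[0,0,0],[0,0,0],[0,0,0],[0,0,0],[0,0,0]], grip=[-1,-0.5,0,0.4,0.6])

```text
time: 35.3
ee_pos: [0.4771, 0.1073, 0.1067]
eef_rot: [0.973, 0.229, 0.0, 0.0]
ft_force: [3.2, -15.3, 25.8]
opening: 0.0387
grip_force: 46.9
```

Emit:
play_rows(linear=[[0,0,-0.01],[0,0,0],[0,0,0],[0,0,0.0035],[0,0,0.0035]], turn=[[0,0,0],[0,0,0],[0,0,0.8],[0,0,0.8],[0,0,0.8]], grip=[0.6,0.6,0.6,0.6,0.6])

```text
time: 35.72
ee_pos: [0.4771, 0.1072, 0.1068]
eef_rot: [0.992, 0.125, 0.0, 0.0]
ft_force: [1.0, -2.3, 2.6]
opening: 0.0391
grip_force: 51.3
```

```bash
python3 -c "
from h import *
rep()"
```

```text
35.72 [0.4771 0.1072 0.1068] yaw 14.32 q [-0.3   0.52 -0.05  2.24  0.07  0.38 -1.73] F [ 1.  -2.3  2.6] T [-0.52 -0.09  0.33] op 0.0391 grip 51.323027368534895
```

Emit:
play_rows(linear=[[0,0,0.0035],[0,0,0.0035],[0,0,0.0035]], turn=[[0,0,0.8],[0,0,0.8],[0,0,0.8]], grip=[0.6,0.6,0.6])

```text
time: 35.97
ee_pos: [0.4771, 0.1073, 0.1065]
eef_rot: [1.0, 0.02, 0.0, 0.0]
ft_force: [0.1, -3.1, 3.9]
opening: 0.0389
grip_force: 51.5
```

```bash
python3 -c "
from h import *
rep()"
```

```text
35.97 [0.4771 0.1073 0.1065] yaw 2.34 q [-0.34  0.52  0.    2.24 -0.    0.38 -1.86] F [ 0.1 -3.1  3.9] T [-0.52 -0.05  0.36] op 0.0389 grip 51.52666467117342
```

Emit:
play_rows(linear=[[0,0,0.0035],[0,0,0.0035],[0,0,0.0035]], turn=[[0,0,0.8],[0,0,0.8],[0,0,0.8]], grip=[0.6,0.6,0.6])

```text
time: 36.22
ee_pos: [0.4771, 0.1074, 0.1062]
eef_rot: [0.996, -0.084, 0.0, 0.0]
ft_force: [0.0, -2.6, 5.4]
opening: 0.0391
grip_force: 51.8
```

```bash
python3 -c "
from h import *
rep()"
```

```text
36.22 [0.4771 0.1074 0.1062] yaw 350.34 q [-0.38  0.52  0.06  2.25 -0.08  0.37 -2.  ] F [ 0.  -2.6  5.4] T [-0.52  0.01  0.34] op 0.0391 grip 51.79299194161615
```

Emit:
play_rows(linear=[[0,0,0.0035],[0,0,0.0035],[0,0,0.0035]], turn=[[0,0,0.8],[0,0,0.8],[0,0,0.8]], grip=[0.6,0.6,0.6])

```text
time: 36.47
ee_pos: [0.4771, 0.1075, 0.1058]
eef_rot: [0.982, -0.188, 0.0, -0.0]
ft_force: [0.1, -3.0, 6.5]
opening: 0.0393
grip_force: 51.9
```

```bash
python3 -c "
from h import *
rep()"
```

```text
36.47 [0.4771 0.1075 0.1058] yaw 338.35 q [-0.42  0.53  0.11  2.25 -0.15  0.37 -2.12] F [ 0.1 -3.   6.5] T [-0.43 -0.04  0.45] op 0.0393 grip 51.91435059216474
```

Torque is rising as expected. I'll do the last 12° to yaw 326.3, then release and lift.

Emit:
play_rows(linear=[[0,0,0.0035],[0,0,0.0035],[0,0,0.0035],[0,0,0],[0,0,0]], turn=[[0,0,0.8],[0,0,0.8],[0,0,0.8],[0,0,0],[0,0,0]], grip=[0.6,0.6,0.6,0.6,0.6])

```text
time: 36.88
ee_pos: [0.4772, 0.1076, 0.1055]
eef_rot: [0.957, -0.289, 0.0, -0.0]
ft_force: [-0.6, -1.5, 8.6]
opening: 0.0392
grip_force: 52.4
```

```bash
python3 -c "
from h import *
rep()"
```

```text
36.88 [0.4772 0.1076 0.1055] yaw 326.42 q [-0.46  0.53  0.17  2.25 -0.23  0.37 -2.25] F [-0.6 -1.5  8.6] T [-0.29  0.08 -0.33] op 0.0392 grip 52.37440408207476
```

Emit:
play_rows(linear=[[0,0,0],[0,0,0],[0,0,0],[0,0,0],[0,0,0]], turn=[[0,0,0],[0,0,0],[0,0,0],[0,0,0],[0,0,0]], grip=[-0.3,-0.8,-1,-1,-1])

```text
time: 37.3
ee_pos: [0.4767, 0.1076, 0.1049]
eef_rot: [0.958, -0.288, -0.0, 0.0]
ft_force: [-0.1, -0.6, -0.5]
opening: 0.0851
grip_force: 0.0
```

Emit:
play_rows(linear=[[0,0,-0.5],[0,0,-0.9],[0,0,-1],[0,0,-1],[0,0,-0.6]], turn=[[0,0,0],[0,0,0],[0,0,0],[0,0,0],[0,0,0]], grip=[-1,-1,-1,-1,-1])

```text
time: 37.72
ee_pos: [0.4775, 0.1074, 0.2686]
eef_rot: [0.958, -0.288, 0.001, -0.001]
ft_force: [0.9, 0.1, -0.7]
opening: 0.0851
grip_force: 0.0
```

Run:
```python
from h import *
viewer.capture("side")
s,R=rep()
im,C,s=shot("wrist","w11.png");print(w2px(C,[.477,.107,.14]))
p=w2px(C,[.477,.107,.146]).astype(int)
g=im[:,:,1];y0,x0=p[1]-16,p[0]-16
ys,xs=np.where(g[y0:y0+32,x0:x0+32]<60)
P=np.array([px2w(C,x+x0,y+y0,.146)[:2] for x,y in zip(xs,ys)])
if len(P)>10:
    c=P.mean(0);w,v=np.linalg.eigh(np.cov((P-c).T));d=v[:,1];print(len(P),c,np.degrees(np.arctan2(d[1],d[0]))%180,np.ptp(P@d),np.ptp(P@v[:,0]))
# bright lugs
n,_,st,ce=cv2.connectedComponentsWithStats((g[p[1]-40:p[1]+40,p[0]-40:p[0]+40]>185).astype(np.uint8))
for k in range(1,n):
    if 25<st[k,4]<400:
        q=px2w(C,*(ce[k]+p-40),.133)[:2]-c;print(st[k,4],(np.linalg.norm(q)*1e3).round(1),(np.degrees(np.arctan2(q[1],q[0]))%60).round(1))
```

```text
37.77 [0.479  0.1077 0.2715] yaw 326.47 q [-0.57  0.27  0.3   2.09 -0.11  0.78 -2.36] F [ 2.5 -0.   2.2] T [ 0.01 -0.16 -0.01] op 0.0855 grip 0.0
[322.54975656 189.91896575]
71 [0.47812032 0.10724232] 119.48610883620785 0.019558961290536747 0.012903195047685945
98 5.1 9.0
108 8.7 2.1
32 15.8 24.4
```

Run:
```python
from h import *
a=np.load("w9.npy");s0=readout.state()
for f,s in(("w9",{"ee_pos":a[:3],"eef_rot":a[3:]}),("w11",s0)):
    im=cv2.imread(f"pics/{f}.png");C=cam("wrist",s);g=im[:,:,1]
    p=w2px(C,[.478,.1076,.146]).astype(int)
    for th in(45,60,80):
        S=(g[p[1]-18:p[1]+18,p[0]-18:p[0]+18]<th).astype(np.uint8)
        n,l,st,ce=cv2.connectedComponentsWithStats(S)
        k=min(range(1,n),key=lambda k:np.linalg.norm(ce[k]-18)-st[k,4]*.1)
        ys,xs=np.where(l==k);P=np.array([px2w(C,x+p[0]-18,y+p[1]-18,.146)[:2] for x,y in zip(xs,ys)])
        w,v=np.linalg.eigh(np.cov((P-P.mean(0)).T));d=v[:,1]
        print(f,th,len(P),P.mean(0).round(4),(np.degrees(np.arctan2(d[1],d[0]))%180).round(1),np.ptp(P@d).round(4),np.ptp(P@v[:,0]).round(4))
```

```text
w9 45 68 [0.4771 0.107 ] 114.6 0.016 0.0029
w9 60 82 [0.4777 0.1064] 119.9 0.0181 0.0071
w9 80 114 [0.4771 0.1074] 123.8 0.0219 0.0094
w11 45 56 [0.4776 0.1074] 114.1 0.0152 0.0028
w11 60 65 [0.4775 0.1075] 114.7 0.0161 0.0029
w11 80 74 [0.4773 0.1078] 115.3 0.017 0.0036
```

```bash
python3 -c "
from bench import workorder
print(workorder.sign_off())"
```

```text
the job is handed in; nothing more can be done
None
```

The job is handed in, but no verdict came back. The roller was laid down, regrasped and slid home against the stop. The nut is tightened about 284° to a slot that measures within about 2° of the cross hole. I estimated the pad force at about 27 N from the nut torque, and took no final picture to confirm the roller or the bystanders.

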